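Clear the balance and stand the measuring cylinder on it

TASK

Someone left a sample jar on the balance: take it off and set it down upright in the shallow tray. Then take the measuring cylinder out of its rest and stand it upright in the middle of the balance pan, setting it down gently rather than letting it drop or pressing hard on the pan, so that it stays standing by itself without wobbling. Leave the other things on the bench as they are.

Things in the scene. Friction and masses are not known exactly. Their poses are not given: they have to be found in the camera images.
- jar_center (a point): The jar that stands on the balance at the start: upright round jar, 57 mm across, 75 mm tall, clear with a white screw cap, 0.15 to 0.3 kg. This point is its centre, half-way up (37.5 mm above its underside); z is its axis, up. A twin jar stands elsewhere on the bench.
- tray: Shallow white square tray, fixed, 150 x 150 mm outside, rim 20 mm high, walls and floor 4 mm thick (inner floor 4 mm above the bench). Origin: centre of its underside, on the bench; x and y along its sides.
- cylinder_center (a point): Measuring cylinder, white, 0.05 to 0.1 kg, 170 mm long: round tube 20 mm thick, hexagonal foot 44 mm across flats, 8 mm thick; at the other end a lip 24 mm wide, 4 mm long. Starts lying level in its rest, lip towards the robot, axis 48 mm above the bench, the last 70 mm or more at the lip overhanging freely. This point: on its axis, half-way along; z runs from foot to lip.
- cylinder_foot (a point): Centre of the underside of the measuring cylinder's foot, 85 mm from its half-way point; z along the tube towards the lip. The weight is near the foot: the balance point is about 50 mm from here.
- rest: Black rest of the measuring cylinder, fixed: base 100 x 60 mm, 6 mm thick, with two V saddles 10 mm wide in which the tube lies loosely, open above, centred at x = +38 mm and -25 mm; they reach 52 mm above the bench and 40 mm across. Origin on the bench under the tube's axis; x along the lying tube, from lip to foot.
- pan_center (a point): Centre of the top face of the round steel balance pan (116 mm across), z up; 70 mm above the bench when unloaded. It belongs to a white balance, fixed, 200 x 170 mm and 48 mm high, which reaches 132 mm from this point towards the robot (the display side) and 68 mm beyond it.
- pan (a joint): How far the balance pan is pressed down (m): 0 unloaded, 0.008 at its stop. It is sprung and gives about 1 mm for each 1.5 N.
- jar2_center (a point): Bystander: twin of the jar (57 mm across, 75 mm tall), standing on the bench. Its centre.
- cylinder2_center (a point): Bystander: a shorter, thicker measuring cylinder (110 mm tall, tube 26 mm, foot 50 mm across flats), standing upright on the bench. Its centre, half-way up.
- flask_center (a point): Bystander: conical flask, 98 mm tall, 68 mm across its foot, standing on the bench. Its centre, half-way up.
- pen: Bystander: marker pen 130 mm long, 14 mm thick, lying on the bench between the robot and the balance. Origin under its middle; x along the pen.
- pipette: Bystander: hand pipette lying on the bench, about 260 mm long, 22 mm thick. Origin near its middle, on the bench; x along it, towards its tip.
Things that resemble listed ones, but are neither listed nor needed, are in the scene too. Leave any purple or red look-alike of the part that bears cylinder_center alone.

How it is judged:
On the way, in this order (a step that is already met when the one before it is completed fails the run):
1. the jar stands upright in the tray, let go (x of jar_center in the frame of tray between -0.046 and 0.046 m and y of jar_center in the frame of tray between -0.046 and 0.046 m and z of jar_center in the frame of tray below 0.047 m and angle between jar_center's own z axis and vertical below 0.06 rad and contact force between the fingers and jar below 0.05 N), for 0.2 s.
2. the measuring cylinder stands upright and still in the middle of the pan, let go (horizontal distance between cylinder_center and pan_center below 0.02 m and angle between cylinder_center's own z axis and vertical below 0.035 rad and z of cylinder_center in the frame of pan_center between 0.081 and 0.089 m and contact force between each of the arm, the fingers and cylinder below 0.05 N and angular speed of cylinder below 0.1 rad/s and linear speed of cylinder below 0.02 m/s), for 0.5 s.
At the end, for the whole second after the job is handed in: The jar stands upright (within 0.06 rad) on the floor of the tray, its centre within 46 mm of the tray's centre along both sides; the measuring cylinder stands on its foot on the pan, its axis within 20 mm of the pan's centre, upright within 0.035 rad (2 degrees), at rest; both let go (all of step 1 and all of step 2 and linear speed of jar below 0.02 m/s); the robot touches nothing.
It fails at once if the pan is pressed down nearly to its stop (6.5 mm, about 10 N) (value of joint pan above 0.0065 m).
It fails at once if the measuring cylinder is let go more than 8 mm above the pan (horizontal distance between cylinder_center and pan_center below 0.07 m and z of cylinder_center in the frame of pan_center above 0.093 m and angle between cylinder_center's own z axis and vertical below 0.6 rad and contact force between each of the fingers, the arm and cylinder below 0.02 N).
It fails at once if the jar is let go more than 20 mm above the tray's floor (horizontal distance between jar_center and tray below 0.075 m and z of jar_center in the frame of tray above 0.0615 m and contact force between each of the fingers, the arm and jar below 0.02 N).
It fails at once if the jar is tipped over (angle between jar_center's own z axis and vertical above 0.8 rad).
It fails at once if a bystander is shoved more than 25 mm (distance of any of jar2_center, cylinder2_center, flask_center, pen, pipette from where it was at the start of the episode above 0.025 m).
It also fails if it takes over 53 s, if anything falls off the work surface, if the arm or the gripper's body presses on something with over 40 N, if the wrist force passes 120 N, or if a joint passes its speed limit or range.

ROBOT

A 6-joint arm with a two-finger parallel gripper is mounted at the origin on the work surface. World frame = base frame: x ahead of the robot, y to its left, z up, the work surface at z = 0. Lengths are in m, angles in rad, forces in N, time in s.
With the tool pointing down it reaches from about 0.375 to 0.9 m from the base axis. Payload 3.1 kg.
Tool frame: the origin (TCP) lies midway between the tips of the shut fingers; the grasp point (between the pads) lies 19 mm behind it; z points along the fingers, y is the direction in which the jaws open and shut (so a half turn about z gives the same grasp; the last joint's range is limited). The gripper opens to 85 mm and grips with 20 to 120 N. Pads are 22 mm wide; open, the fingers measure 114 mm over their backs; the gripper's body (76 mm by 85 mm) begins 54 mm behind the grasp point. The pads swing forward as they close: fully open they stand 13 mm farther back than shut.
Start: joints at [1.022, 0.527, 1.433, -0, 1.181, -0.178], TCP at [0.226, 0.583, 0.231] pointing down, gripper open.
Joint ranges: [-3.08, 3.08], [-0.75, 2.2], [0.22, 2.44], [-1.43, 4.57], [0, 2.65], [-2.85, 2.85]. Speed limits (rad/s): [2.79, 2.79, 3.14, 3.14, 3.14, 3.14].

INTERFACE

Orientations are given as a unit quaternion [x, y, z, w].
In Python, from station import manip gives the robot as it stands.
- The arm moves only by the tool servo_tool, never from a script. Its argument "motion" is a list of rows, each a list of 7 numbers: the shift along the tool's x, y, z in mm, then the turn, a rotation vector about the tool's x, y, z in rad, then the opening, from -1 (shut) to 1 (fully open), so that 0 is half open. In form: [[x, y, z, rx, ry, rz, hand], ...]. A call has 1 to 12 rows; each row shifts and turns the pose as measured when the row begins, along the tool's axes as they then stand; what a row does not reach is not made up. A row lasts 1/12 s, in which the tool goes at most 41.7 mm and 7.16 degrees, less where a joint would pass 70% of its speed; a pose out of reach is approached as far as the arm can. A call with a gripper value outside its range is refused whole. The fingers move at their own pace and stop on an object; "grip_force" is the grip in N (left out, the last holds). Time passes only in rows, so rows that do not move let the fingers close. It gives the time, the measured TCP pose, the force and the opening at its end, in the units of the state.
- manip.sense(): the state, without advancing time (a new reading comes with each control period).
- manip.snapshot(name): name is "scene" or "top" or "wrist"; returns a dict with "frame" (480x640x3 uint8, red, green, blue), "mtx" (3x3 intrinsics, pixels), "world_from_camera" (4x4, takes a point from camera to world coordinates). Camera axes: x right, y up, looking along -z (the intrinsics and any distortion apply to the point x, -y, -z); pixel columns grow to the right and rows downward; lengths in m; the calibration is good to about 2 mm. The wrist camera is an equidistant fisheye: a pixel r from the principal point sees the ray r / f radians off the axis. A picture is of the moment at which its call begins. There is no depth.
- manip.sign_off(): hands the job in, once; it reports no verdict.
The state is a dict: "t": time; "q": joint angles; "qd": joint speeds; "tau": joint torques, N m; "tcp_pos": TCP position; "tool_rot": TCP orientation; "force": force on the tool from outside, world axes, zero at the start; "ft_torque": the same for the moment, N m; "finger_gap": opening from 0.0 (shut) to 1.0 (fully open).
Only numpy, scipy, OpenCV 4.12 (cv2) and the standard library are available. Lean on these libraries where they do the work, as an engineer would, in place of code of your own. Each camera call takes 0.05 s, during which the arm holds its last target.

## Working session

There is one attempt and no reset: what is moved stays moved. The work goes in short steps, Python scripts to look and compute and a tool call to move; the robot and the scene stay as the last step left them, time stands still between calls to the robot, and variables do not carry over. Pictures are saved under pics/ and viewed, and the job is handed in when it is done.

Besides the shell and the picture viewer there is one more tool, called after "Request:" as name([rows], argument=value, ...), one row to a line, values as JSON. servo_tool: Moves the arm, as the interface text tells. Its arguments: {"type":"object","properties":{"motion":{"type":"array"},"grip_force":{"type":"number"}},"required":["motion"]}

```bash
ls; mkdir -p pics; python3 - <<'E'
from station import manip
import cv2, numpy as np
np.set_printoptions(precision=4,suppress=True)
print(manip.sense())
for n in ["scene","top","wrist"]:
    s=manip.snapshot(n); cv2.imwrite(f"pics/{n}0.png",s["frame"][:,:,::-1])
    np.savez(f"{n}0.npz",**s)
    print(n,s["mtx"].tolist(),s["world_from_camera"], [k for k in s])
E
```

```text
pics
{'t': 0.0, 'q': array([ 1.0225,  0.5285,  1.4339,  0.    ,  1.1814, -0.1785]), 'qd': array([ 0.0017,  0.    , -0.0008,  0.001 , -0.001 ,  0.0009]), 'tau': array([  0.0001, -44.2364, -17.8025,  -0.0002,   0.0084,  -0.    ]), 'tcp_pos': array([0.2255, 0.5821, 0.2303]), 'tool_rot': array([ 0.1839,  0.983 , -0.001 , -0.0004]), 'force': array([0.4668, 0.3516, 0.0968]), 'ft_torque': array([ 0.01  ,  0.0096, -0.0381]), 'finger_gap': 1.003243583926354}
scene [[604.9646158982578, 0.0, 318.6964145004554], [0.0, 604.9646158982578, 245.69454214776727], [0.0, 0.0, 1.0]] [[ 0.4547 -0.7197  0.5246  1.3212]
 [ 0.8905  0.3576 -0.2813 -0.5061]
 [ 0.0149  0.5951  0.8035  1.3196]
 [ 0.      0.      0.      1.    ]] ['frame', 'mtx', 'world_from_camera']
top [[582.564195995068, 0.0, 318.9668037901295], [0.0, 582.564195995068, 235.2927194933643], [0.0, 0.0, 1.0]] [[ 0.0049  0.995  -0.0995  0.3847]
 [-1.      0.0051  0.0014 -0.081 ]
 [ 0.0019  0.0995  0.995   1.3418]
 [ 0.      0.      0.      1.    ]] ['frame', 'mtx', 'world_from_camera']
wrist [[371.64829954431775, 0.0, 315.82029490394564], [0.0, 371.64829954431775, 240.87279730286363], [0.0, 0.0, 1.0]] [[ 0.3617 -0.891  -0.2743  0.1548]
 [ 0.9323  0.3452  0.1079  0.6099]
 [-0.0015 -0.2947  0.9556  0.3732]
 [ 0.      0.      0.      1.    ]] ['frame', 'mtx', 'world_from_camera']
```

View pics/scene0.png

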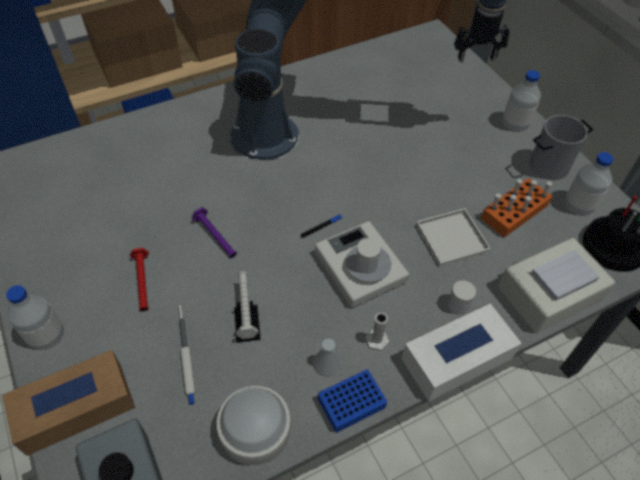

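View pics/top0.png

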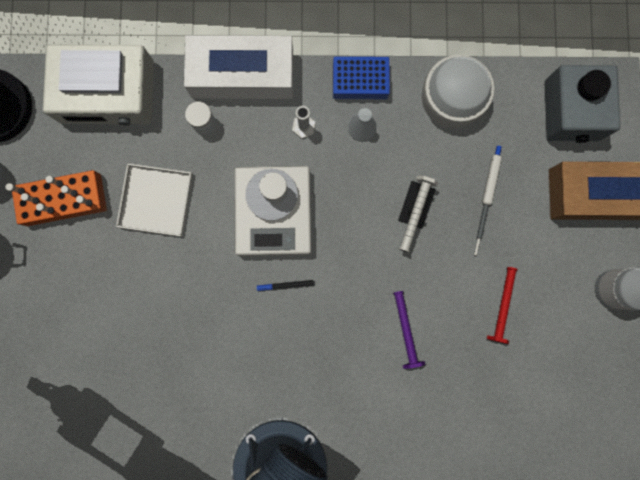

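View pics/wrist0.png

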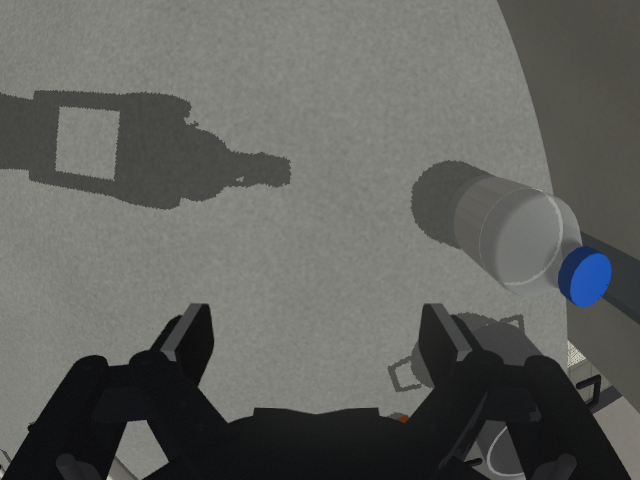

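The scene and top views show the jar on the balance (top view about 272,187), the tray (155,200) and the white cylinder in its black rest, with the lip at about (405,248) and the foot at about (427,182). I'll zoom in to measure them.

```bash
cat > h.py <<'E'
import numpy as np, cv2
np.set_printoptions(precision=4,suppress=True)
def load(n): 
    s=np.load(n+".npz"); return dict(s)
def ray(s,u,v,fish=False):
    K=s["mtx"];T=s["world_from_camera"]
    a=(u-K[0,2])/K[0,0]; b=(v-K[1,2])/K[1,1]
    if fish:
        th=np.hypot(a,b); k=np.sin(th)/th if th>1e-9 else 1.
        d=np.array([a*k,-b*k,-np.cos(th)])
    else: d=np.array([a,-b,-1.])
    d=T[:3,:3]@d
    return T[:3,3],d/np.linalg.norm(d)
def plane(s,u,v,z,fish=False):
    o,d=ray(s,u,v,fish); return o+d*(z-o[2])/d[2]
def tri(rs):
    A=np.zeros((3,3));b=np.zeros(3)
    for o,d in rs:
        P=np.eye(3)-np.outer(d,d);A+=P;b+=P@o
    x=np.linalg.solve(A,b)
    return x,[np.linalg.norm(np.cross(x-o,d)) for o,d in rs]
def proj(s,p,fish=False):
    K=s["mtx"];T=s["world_from_camera"]
    c=T[:3,:3].T@(np.asarray(p)-T[:3,3]); a,b,w=c[0],-c[1],-c[2]
    if fish:
        r=np.hypot(a,b);th=np.arctan2(r,w);k=th/r if r>1e-9 else 0
        return K[0,0]*a*k+K[0,2],K[1,1]*b*k+K[1,2]
    return K[0,0]*a/w+K[0,2],K[1,1]*b/w+K[1,2]
def snap(manip,n,name):
    s=manip.snapshot(n);np.savez(name+".npz",**s);cv2.imwrite(f"pics/{name}.png",s["frame"][:,:,::-1]);return s
def crop(name,x,y,w,h,k,out):
    im=cv2.imread(f"pics/{name}.png")[y:y+h,x:x+w];cv2.imwrite(f"pics/{out}.png",cv2.resize(im,None,fx=k,fy=k,interpolation=cv2.INTER_CUBIC))
E
python3 - <<'E'
from h import *
crop("top0",110,150,200,150,4,"c1"); crop("top0",380,150,120,120,5,"c2")
crop("scene0",300,190,200,150,4,"c3"); crop("scene0",200,250,100,100,6,"c4")
E
```

```text
(no output)
```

View pics/c1.png

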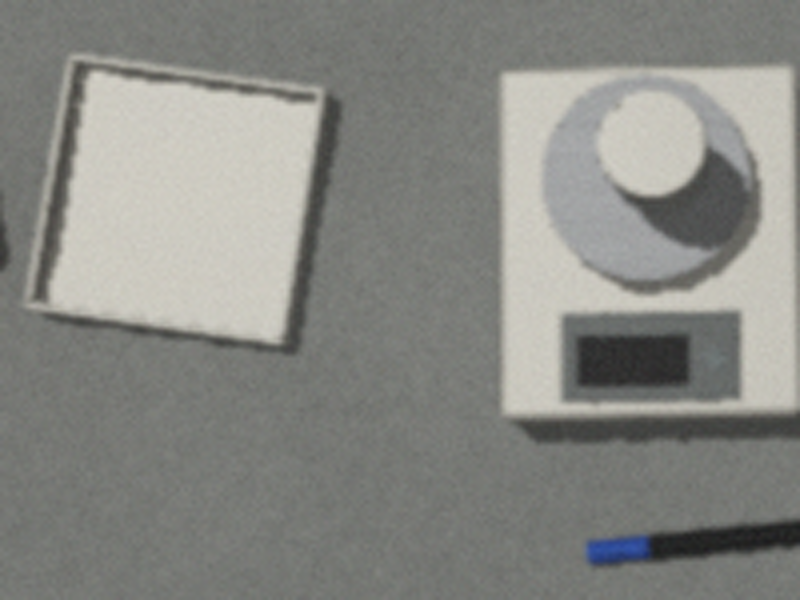

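View pics/c2.png

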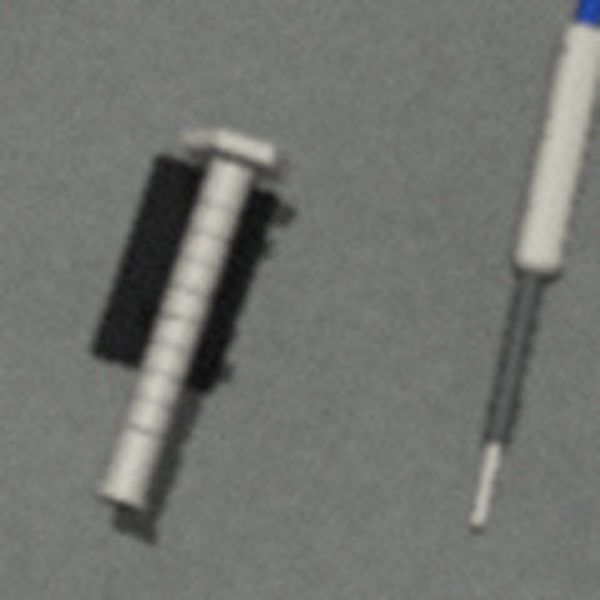

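View pics/c3.png

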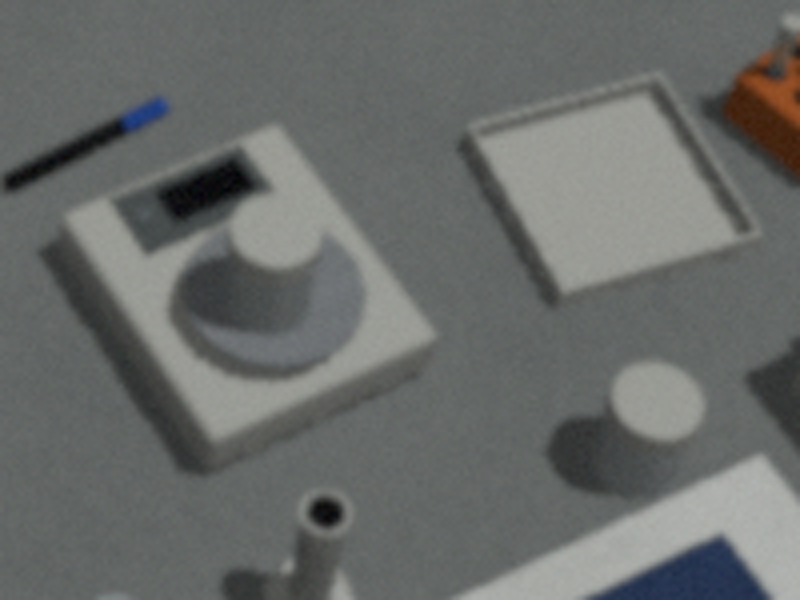

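View pics/c4.png

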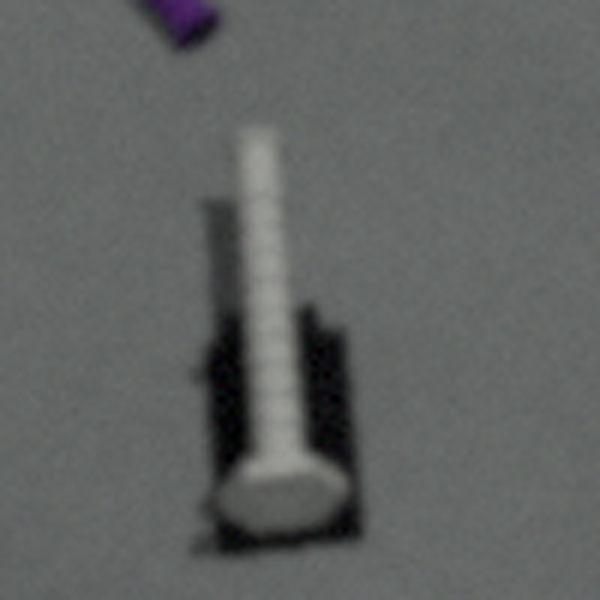

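```bash
cat > m1.py <<'E'
from h import *
t=load("top0");s=load("scene0")
def C(x,y,ox,oy,k): return ((x+.5)/k+ox-.5,(y+.5)/k+oy-.5)
T=lambda x,y:C(x,y,110,150,4); S=lambda x,y:C(x,y,300,190,4)
print("cap",tri([ray(t,*T(652,145)),ray(s,*S(276,233))]))
# pan via colour
for nm,im,box,rr in(("top",t,(240,165,305,225),0),("scene",s,(340,235,395,290),0)):
    f=im["frame"].astype(float); b=f[:,:,2]-f[:,:,0]
    b=cv2.GaussianBlur(b,(3,3),0)
    m=np.zeros(b.shape,np.uint8);x0,y0,x1,y1=box
    m[y0:y1,x0:x1]=(b[y0:y1,x0:x1]>2)
    ys,xs=np.nonzero(m)
    P=np.array([plane(im,x,y,0.0685)[:2] for x,y in zip(xs,ys)])
    c,r=cv2.minEnclosingCircle(np.float32(P)*1000); print(nm,len(P),c,r, np.percentile(P,[1,99],axis=0))
    cv2.imwrite(f"pics/pm_{nm}.png",m[y0:y1,x0:x1]*255)
# balance corners, on z=.048
for p in [(500,73),(795,66),(503,413),(800,413)]: print("bal",plane(t,*T(*p),0.048))
for p in [(65,215),(280,125),(436,337),(215,445)]: print("balS",plane(s,*S(*p),0.048))
for p in [(70,57),(325,90),(290,347),(27,307)]: print("tray",plane(t,*T(*p),0.02))
for p in [(468,125),(660,73),(757,234),(562,296)]: print("trayS",plane(s,*S(*p),0.02))
for a,b in [((70,57),(757,234)),((325,90),(562,296)),((290,347),(468,125)),((27,307),(660,73))]: print(tri([ray(t,*T(*a)),ray(s,*S(*b))]))
# cylinder
T2=lambda x,y:C(x,y,380,150,5); S2=lambda x,y:C(x,y,200,250,6)
for p in [(122,499),(232,155)]: print("cylT",plane(t,*T2(*p),0.058))
for p in [(260,128),(281,455),(283,500)]: print("cylS",plane(s,*S2(*p),0.058))
print("lip",tri([ray(t,*T2(123,494)),ray(s,*S2(260,130))]))
print("neck",tri([ray(t,*T2(228,160)),ray(s,*S2(281,455))]))
E
python3 m1.py
```

```text
cap (array([0.6087, 0.0145, 0.1363]), [np.float64(0.0005725090468578034), np.float64(0.0005725090468577718)])
top 529 (602.7247924804688, 24.190183639526367) 54.202571868896484 [[ 0.552  -0.0269]
 [ 0.6461  0.0746]]
scene 1259 (578.5921020507812, 34.93533706665039) 88.74099731445312 [[ 0.5054 -0.0341]
 [ 0.6605  0.1148]]
bal [0.6661 0.1084 0.048 ]
bal [ 0.671  -0.0581  0.048 ]
bal [0.4738 0.103  0.048 ]
bal [ 0.4747 -0.0622  0.048 ]
balS [ 0.4809 -0.064   0.048 ]
balS [0.4778 0.1004 0.048 ]
balS [0.6716 0.103  0.048 ]
balS [ 0.6788 -0.0612  0.048 ]
tray [0.6802 0.3606 0.02  ]
tray [0.6617 0.2131 0.02  ]
tray [0.5128 0.229  0.02  ]
tray [0.535  0.3797 0.02  ]
trayS [0.5171 0.2304 0.02  ]
trayS [0.5375 0.3774 0.02  ]
trayS [0.6828 0.3538 0.02  ]
trayS [0.6667 0.2079 0.02  ]
(array([0.6804, 0.3602, 0.0142]), [np.float64(0.0024082831861408694), np.float64(0.0024082831861407233)])
(array([0.6628, 0.2138, 0.0117]), [np.float64(0.0012489734847666587), np.float64(0.0012489734847667313)])
(array([0.5139, 0.2315, 0.0155]), [np.float64(0.001491304167262621), np.float64(0.0014913041672626906)])
(array([0.5352, 0.3806, 0.0161]), [np.float64(0.000466252114373524), np.float64(0.0004662521143733373)])
cylT [ 0.4827 -0.2708  0.058 ]
cylT [ 0.6372 -0.3215  0.058 ]
cylS [ 0.4829 -0.2707  0.058 ]
cylS [ 0.63   -0.3236  0.058 ]
cylS [ 0.6487 -0.3307  0.058 ]
lip (array([ 0.4848, -0.2712,  0.0593]), [np.float64(0.00013506717228385415), np.float64(0.00013506717228393457)])
neck (array([ 0.6332, -0.3216,  0.0615]), [np.float64(0.0027733992492739875), np.float64(0.002773399249273842)])
```

Request:
servo_tool([
  [-10, -5, -20, 0, 0, 0, 1],
  [-28, -20, -10, 0, 0, 0.06, 1],
  [-28, -20, -5, 0, 0, 0, 1],
  [-28, -20, -5, 0, 0, 0, 1],
  [-28, -20, -5, 0, 0, 0, 1],
  [-28, -20, -5, 0, 0, 0, 1],
  [-28, -20, -5, 0, 0, 0, 1],
  [-28, -20, -5, 0, 0, 0, 1],
  [-28, -20, -5, 0, 0, 0, 1],
  [-28, -20, -5, 0, 0, 0, 1],
  [-28, -20, -5, 0, 0, 0, 1],
  [-28, -20, -5, 0, 0, 0, 1],
])

```text
t: 1.15
tcp_pos: [0.4253, 0.2372, 0.3088]
tool_rot: [0.208, 0.978, -0.003, -0.003]
force: [1.1, 0.1, -0.2]
finger_gap: 1.001
```

Request:
servo_tool([
  [0, 0, 0, 0, 0, 0.125, 1],
  [0, 0, 0, 0, 0, 0.125, 1],
  [0, 0, 0, 0, 0, 0.125, 1],
  [0, 0, 0, 0, 0, 0.125, 1],
  [0, 0, 0, 0, 0, 0.125, 1],
  [0, 0, 0, 0, 0, 0.125, 1],
  [0, 0, 0, 0, 0, 0.125, 1],
  [0, 0, 0, 0, 0, 0.125, 1],
  [0, 0, 0, 0, 0, 0.125, 1],
  [0, 0, 0, 0, 0, 0.125, 1],
  [0, 0, 0, 0, 0, 0.125, 1],
  [0, 0, 0, 0, 0, 0.125, 1],
])

```text
t: 2.15
tcp_pos: [0.4288, 0.2274, 0.3076]
tool_rot: [0.821, 0.572, -0.006, 0.001]
force: [-0.3, -0.8, -0.2]
finger_gap: 1.001
```

Request:
servo_tool([
  [0, 0, 0, 0, 0, 0.125, 1],
  [0, 0, 0, 0, 0, 0.125, 1],
  [0, 0, 0, 0, 0, 0.125, 1],
  [0, 0, 0, 0, 0, 0.125, 1],
  [0, 0, 0, 0, 0, 0.125, 1],
  [0, 0, 0, 0, 0, 0.125, 1],
  [0, 0, 0, 0, 0, 0.125, 1],
  [0, 0, 0, 0, 0, 0.125, 1],
  [0, 0, 0, 0, 0, 0.125, 1],
  [0, 0, 0, 0, 0, 0.125, 1],
  [0, 0, 0, 0, 0, 0.05, 1],
  [0, 0, 0, 0, 0, 0, 1],
])

```text
t: 3.15
tcp_pos: [0.4252, 0.2264, 0.3044]
tool_rot: [0.999, -0.045, -0.008, 0.006]
force: [0.1, -0.2, 0.6]
finger_gap: 1.003
```

Request:
servo_tool([
  [15, 20, 0, 0, 0, -0.09, 1],
  [20, 22, 0, 0, 0, 0, 1],
  [20, 22, 0, 0, 0, 0, 1],
  [20, 22, 0, 0, 0, 0, 1],
  [20, 22, 0, 0, 0, 0, 1],
  [20, 22, 0, 0, 0, 0, 1],
  [15, 22, 0, 0, 0, 0, 1],
  [10, 22, 0, 0, 0, 0, 1],
  [0, 0, 0, 0, 0, 0, 1],
  [0, 0, 0, 0, 0, 0, 1],
])

```text
t: 3.98
tcp_pos: [0.5691, 0.0453, 0.3006]
tool_rot: [1.0, 0.013, -0.011, 0.005]
force: [-0.8, 0.7, -0.4]
finger_gap: 1.001
```

```bash
cat >> h.py <<'E'
from scipy.spatial.transform import Rotation as R
def fix(st,xdir_deg=0.,pos=None,tilt=0.):
    """delta in tool frame to reach: tool x yaw xdir, tool z down (tilt: rotate about tool y)"""
    q=R.from_quat(st["tool_rot"])
    d=R.from_euler('z',xdir_deg,degrees=True)*R.from_quat([1,0,0,0])*R.from_euler('y',tilt,degrees=True)
    out=dict(rv=(q.inv()*d).as_rotvec())
    if pos is not None: out["d"]=q.inv().apply(np.asarray(pos)-st["tcp_pos"])*1000
    return out
E
python3 - <<'E'
from h import *
from station import manip
snap(manip,"wrist","w1"); st=manip.sense();print(st["t"],st["tcp_pos"],st["tool_rot"],st["q"],fix(st))
E
```

```text
4.0333 [0.5692 0.0452 0.3006] [ 0.9998  0.013  -0.0109  0.0054] [-0.1093  0.3903  1.4687 -0.0138  1.3029  1.4393] {'rv': array([0.0107, 0.0218, 0.0259])}
```

View pics/w1.png

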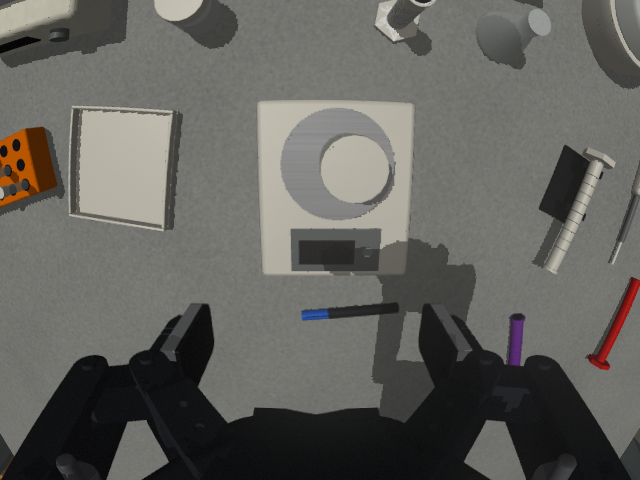

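```bash
python3 - <<'E'
from h import *
w=load("w1");t=load("top0");s=load("scene0")
g=cv2.cvtColor(w["frame"],cv2.COLOR_RGB2GRAY)
print("cap w,t",tri([ray(w,355,168.5,True),ray(t,272.8,186.1)]), "w,t,s",tri([ray(w,355,168.5,True),ray(t,272.8,186.1),ray(s,368.9,248.1)]))
for z in(.136,.143): print(z,plane(w,355,168.5,z,True),plane(t,272.8,186.1,z),plane(s,368.9,248.1,z))
print("pan w",plane(w,338,163.5,.0688,True))
for a,b in [((281,163),(395,163)),((338,107),(338,220))]: print([plane(w,*p,.0688,True) for p in(a,b)])
C=lambda x,y:((x+.5)/4+110-.5,(y+.5)/4+150-.5)
print("pan t",[plane(t,*C(*p),.0688) for p in [(543,180),(757,185),(648,75),(648,284)]])
print("tri pan",tri([ray(w,338,163.5,True),ray(t,*C(649,180))]))
P=[plane(w,*p,.02,True) for p in [(70,106),(181,110),(173,230),(68,213)]];print("tray",np.array(P),np.mean(P,0))
print("tray tri",[tri([ray(w,*a,True),ray(t,*C(*b))])[0] for a,b in zip([(70,106),(181,110),(173,230),(68,213)],[(70,57),(325,90),(290,347),(27,307)])])
print("bal",np.array([plane(w,*p,.048,True) for p in [(258,101),(413,103),(407,274),(263,274)]]))
E
python3 -c "
from h import *
crop('w1',500,130,140,150,5,'c5');crop('w1',240,90,190,150,4,'c6')"
```

```text
cap w,t (array([0.6087, 0.0137, 0.1378]), [np.float64(0.0009844306897194386), np.float64(0.0009844306897195511)]) w,t,s (array([0.609 , 0.0139, 0.1364]), [np.float64(0.0011487060570521373), np.float64(0.0009423376445280164), np.float64(0.000538947334787426)])
0.136 [0.609  0.0127 0.136 ] [0.6085 0.0147 0.136 ] [0.6092 0.0144 0.136 ]
0.143 [0.6099 0.0135 0.143 ] [0.6072 0.0141 0.143 ] [0.6134 0.0113 0.143 ]
pan w [0.6053 0.0221 0.0688]
[array([0.6045, 0.0793, 0.0688]), array([ 0.6083, -0.0362,  0.0688])]
[array([0.6622, 0.024 , 0.0688]), array([0.5463, 0.0198, 0.0688])]
pan t [array([0.6016, 0.0804, 0.0688]), array([ 0.5994, -0.0379,  0.0688]), array([0.6609, 0.0232, 0.0688]), array([0.5439, 0.0216, 0.0688])]
tri pan (array([0.6039, 0.022 , 0.059 ]), [np.float64(0.0006939881257896041), np.float64(0.0006939881257896501)])
tray [[0.6824 0.3621 0.02  ]
 [0.6627 0.2013 0.02  ]
 [0.517  0.2189 0.02  ]
 [0.5393 0.3803 0.02  ]] [0.6004 0.2907 0.02  ]
tray tri [array([0.6812, 0.3608, 0.0209]), array([ 0.6666,  0.2179, -0.0162]), array([0.513 , 0.2294, 0.0032]), array([0.5369, 0.3826, 0.0151])]
bal [[ 0.6683  0.1061  0.048 ]
 [ 0.6726 -0.0573  0.048 ]
 [ 0.4773 -0.0668  0.048 ]
 [ 0.4742  0.1021  0.048 ]]
```

View pics/c5.png

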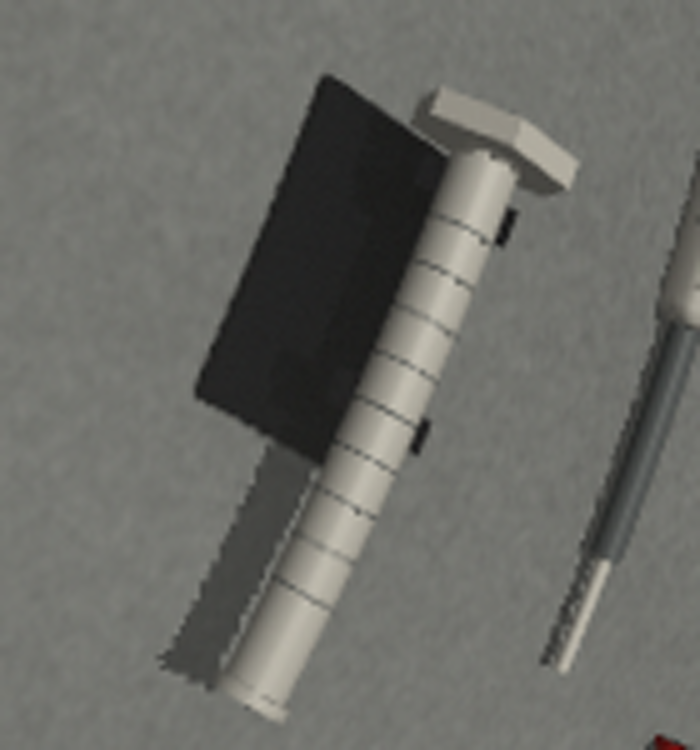

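View pics/c6.png

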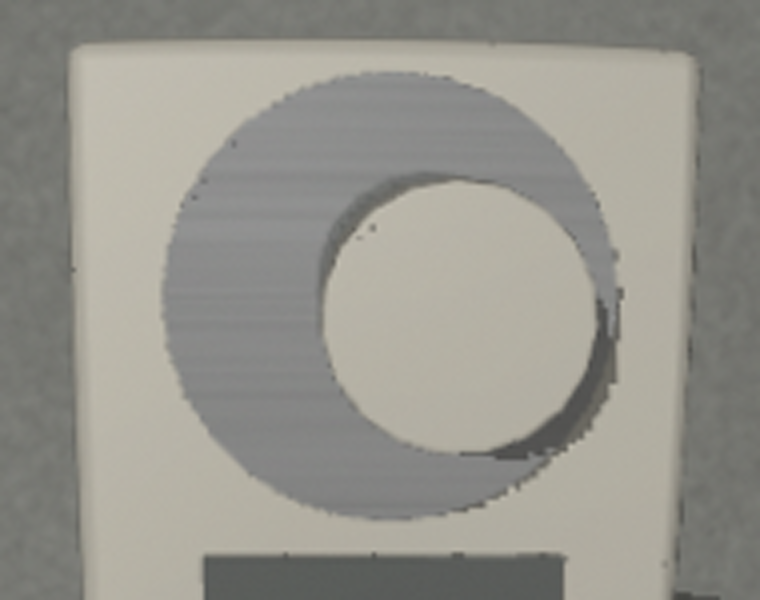

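Wrist view: jar cap centre at (355,168), pan centre at about (338,163). That puts the jar at about (0.609, 0.014) and the pan at about (0.604, 0.022). I'm moving above the jar.

Request:
servo_tool([
  [10, 8, 10, 0.011, 0.022, 0.026, 1],
  [15, 12, 20, 0, 0, 0, 1],
  [10, 8, 25, 0, 0, 0, 1],
  [5, 3, 25, 0, 0, 0, 1],
  [0, 0, 20, 0, 0, 0, 1],
  [0, 0, 0, 0, 0, 0, 1],
  [0, 0, 0, 0, 0, 0, 1],
])

```text
t: 4.62
tcp_pos: [0.608, 0.0216, 0.1998]
tool_rot: [1.0, 0.006, 0.002, -0.002]
force: [0.3, -0.0, -0.2]
finger_gap: 0.997
```

```bash
python3 - <<'E'
from h import *
from station import manip
snap(manip,"wrist","w2"); st=manip.sense();print(st["t"],fix(st,0,[.609,.0137,.096]),st["tcp_pos"])
E
```

```text
4.6667 {'rv': array([-0.0033, -0.003 ,  0.0122]), 'd': array([  1.0554,   8.4962, 103.7626])} [0.6075 0.0218 0.1998]
```

View pics/w2.png

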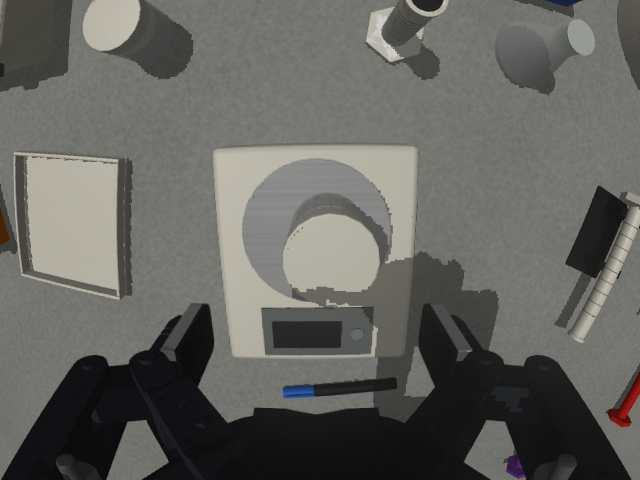

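```bash
python3 - <<'E'
from h import *
w=load("w1");v=load("w2");t=load("top0");s=load("scene0")
print("cap",tri([ray(w,355,168.5,True),ray(v,331.5,260,True)]),tri([ray(w,355,168.5,True),ray(v,331.5,260,True),ray(t,272.8,186.1),ray(s,368.9,248.1)]))
print("pan",tri([ray(w,338,163.5,True),ray(v,317,230,True)]), plane(v,317,230,.0688,True))
# tray
for n,c,P in(("w",w,[(70,106),(181,110),(173,230),(68,213)]),("v",v,[(14,153),(130,158),(121,299),(21,275)])):
    Q=[plane(c,*p,.02,True)for p in P];print(n,np.array(Q),np.mean(Q,0))
# cylinder axis points at tube centreline: lip end & neck
C=lambda x,y:((x+.5)/5+500-.5,(y+.5)/5+130-.5)
for p in [(255,698),(485,155)]: print(plane(w,*C(*p),.055,True))
print("lip",tri([ray(w,*C(255,698),True),ray(t,404.2,248.6)]),"neck",tri([ray(w,*C(487,158),True),ray(t,425.2,181.9)]))
E
```

```text
cap (array([0.6098, 0.0134, 0.1427]), [np.float64(0.00010976625200687128), np.float64(0.00010976625200685782)]) (array([0.6088, 0.0136, 0.1372]), [np.float64(0.000893063128600156), np.float64(0.001079869914179517), np.float64(0.0010883123587121634), np.float64(0.0010469351455523045)])
pan (array([0.604 , 0.0214, 0.0564]), [np.float64(0.00016329975744836087), np.float64(0.00016329975744842359)]) [0.6074 0.0216 0.0688]
w [[0.6824 0.3621 0.02  ]
 [0.6627 0.2013 0.02  ]
 [0.517  0.2189 0.02  ]
 [0.5393 0.3803 0.02  ]] [0.6004 0.2907 0.02  ]
v [[0.6815 0.3583 0.02  ]
 [0.6632 0.1983 0.02  ]
 [0.5163 0.2298 0.02  ]
 [0.536  0.3799 0.02  ]] [0.5993 0.2916 0.02  ]
[ 0.4859 -0.2691  0.055 ]
[ 0.6356 -0.3175  0.055 ]
lip (array([ 0.4847, -0.272 ,  0.0517]), [np.float64(0.0003099000050314017), np.float64(0.0003099000050312905)]) neck (array([ 0.6351, -0.3206,  0.0529]), [np.float64(0.00023294555099373255), np.float64(0.00023294555099360805)])
```

Request:
servo_tool([
  [1, 8, 20, -0.003, -0.003, 0.012, 1],
  [0, 0, 25, 0, 0, 0, 1],
  [0, 0, 25, 0, 0, 0, 1],
  [0, 0, 20, 0, 0, 0, 1],
  [0, 0, 10, 0, 0, 0, 1],
  [0, 0, 0, 0, 0, 0, 1],
  [0, 0, 0, 0, 0, 0, 1],
])

```text
t: 5.25
tcp_pos: [0.6164, 0.0175, 0.1103]
tool_rot: [1.0, 0.004, 0.012, 0.001]
force: [-0.3, -0.2, 0.8]
finger_gap: 1.0
```

```bash
python3 - <<'E'
from h import *
from station import manip
snap(manip,"wrist","w3"); st=manip.sense();print(st["t"],fix(st,0,[.6093,.0135,.096]),st["tcp_pos"],st["force"])
E
```

```text
5.3 {'rv': array([ 0.0028, -0.0237,  0.0078]), 'd': array([-7.6702,  3.8826, 14.4245])} [0.6166 0.0175 0.1106] [ 0.6558 -0.0952 -0.2893]
```

View pics/w3.png

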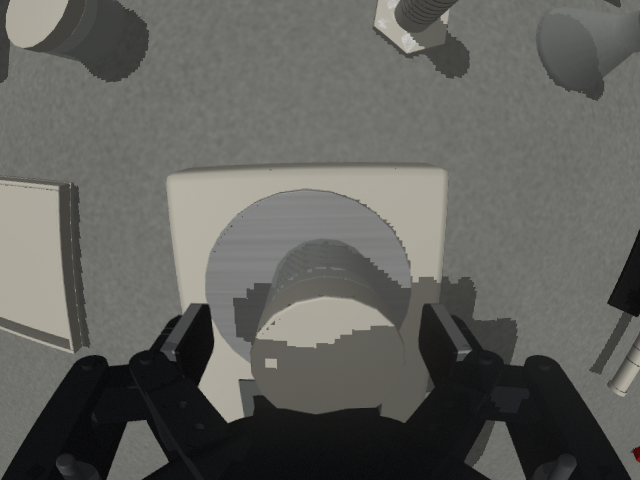

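Request:
servo_tool([
  [-7, 4, 4, 0.003, -0.024, 0.008, 1],
  [-1, 0, 9, 0, 0, 0, 1],
  [0, 0, 0, 0, 0, 0, 1],
])

```text
t: 5.55
tcp_pos: [0.6106, 0.013, 0.1009]
tool_rot: [1.0, -0.0, 0.003, 0.0]
force: [-0.4, -0.2, -0.2]
finger_gap: 1.0
```

```bash
cat > st.py <<'E'
import sys
from h import *
from station import manip
a=[float(x) for x in sys.argv[1:]]
st=manip.sense();print(st["t"],fix(st,a[3] if len(a)>3 else 0,a[:3] if len(a)>2 else None,a[4] if len(a)>4 else 0),st["tcp_pos"],st["force"],st["finger_gap"])
print(st["q"])
E
python3 st.py .6093 .0135 .096
```

```text
5.55 {'rv': array([ 0.0009, -0.0052, -0.0002]), 'd': array([-1.3388, -0.473 ,  4.9408])} [0.6106 0.013  0.1009] [-0.3736 -0.2491 -0.1878] 1.0002075728911262
[-0.1614  0.6746  1.5793 -0.      0.8824  1.4096]
```

Request:
servo_tool([
  [-1, 0, 4, 0, -0.005, 0, 1],
  [0, 0, 0, 0, 0, 0, 1],
  [0, 0, 0, 0, 0, 0, -1],
  [0, 0, 0, 0, 0, 0, -1],
  [0, 0, 0, 0, 0, 0, -1],
  [0, 0, 0, 0, 0, 0, -1],
  [0, 0, 0, 0, 0, 0, -1],
  [0, 0, 0, 0, 0, 0, -1],
  [0, 0, 0, 0, 0, 0, -1],
], grip_force=40)

```text
t: 6.3
tcp_pos: [0.6102, 0.0126, 0.0977]
tool_rot: [1.0, -0.0, 0.001, 0.001]
force: [0.6, 0.5, 0.2]
finger_gap: 0.655
```

```bash
python3 st.py .6093 .0135 .096
```

```text
6.3 {'rv': array([ 0.0013, -0.0014, -0.0006]), 'd': array([-0.8849, -0.9008,  1.732 ])} [0.6102 0.0126 0.0977] [0.6456 0.5282 0.1931] 0.655064387460565
[-0.1617  0.68    1.5792 -0.0014  0.8808  1.4105]
```

Request:
servo_tool([
  [0, 0, -5, 0, 0, 0, -1],
  [0, 0, -15, 0, 0, 0, -1],
  [0, 0, -20, 0, 0, 0, -1],
  [0, 0, -20, 0, 0, 0, -1],
  [0, -10, -10, 0, 0, 0, -1],
  [0, -20, 0, 0, 0, 0, -1],
  [0, -25, 0, 0, 0, 0, -1],
  [0, -25, 0, 0, 0, 0, -1],
  [0, -25, 0, 0, 0, 0, -1],
  [0, -25, 0, 0, 0, 0, -1],
  [0, -25, 0, 0, 0, 0, -1],
  [0, -25, 0, 0, 0, 0, -1],
])

```text
t: 7.3
tcp_pos: [0.6078, 0.1989, 0.169]
tool_rot: [1.0, -0.006, -0.003, -0.0]
force: [0.3, 0.6, -1.3]
finger_gap: 0.658
```

Request:
servo_tool([
  [0, -25, 0, 0, 0, 0, -1],
  [0, -25, 0, 0, 0, 0, -1],
  [0, -20, 0, 0, 0, 0, -1],
  [0, -10, 0, 0, 0, 0, -1],
  [0, 0, 0, 0, 0, 0, -1],
  [0, 0, 0, 0, 0, 0, -1],
])

```text
t: 7.8
tcp_pos: [0.603, 0.2925, 0.1666]
tool_rot: [1.0, -0.001, -0.006, -0.001]
force: [-0.2, -1.1, -2.4]
finger_gap: 0.654
```

```bash
python3 st.py .6 .293 .15; python3 - <<'E'
from h import *
from station import manip
snap(manip,"wrist","w4"); snap(manip,"scene","s4");crop("s4",380,130,200,150,4,"c7")
E
```

```text
7.8 {'rv': array([-0.0026,  0.0113, -0.0023]), 'd': array([-2.8511, -0.4452, 16.6215])} [0.603  0.2925 0.1666] [-0.2314 -1.1028 -2.3573] 0.6537289983627489
[0.2827 0.6628 1.3623 0.0063 1.1266 1.8531]
```

View pics/w4.png

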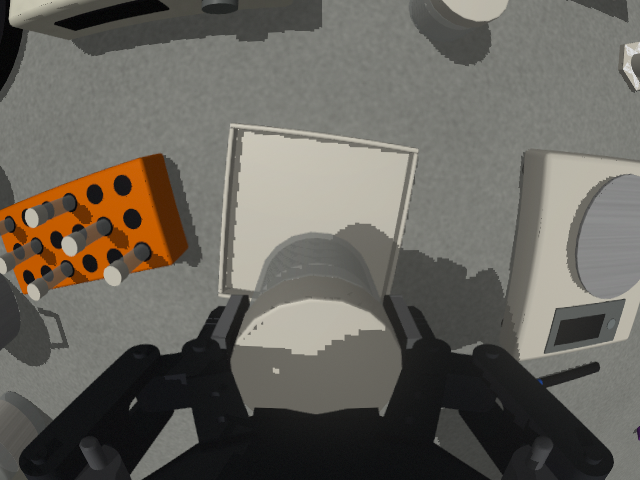

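View pics/c7.png

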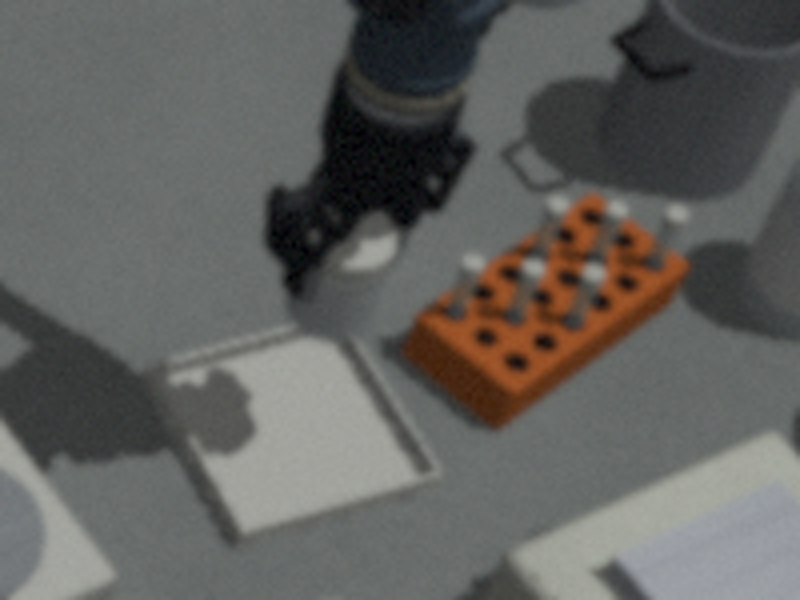

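Request:
servo_tool([
  [-3, 0, 15, -0.003, 0.011, -0.002, -1],
  [0, 0, 25, 0, 0, 0, -1],
  [0, 0, 25, 0, 0, 0, -1],
  [0, 0, 25, 0, 0, 0, -1],
  [0, 0, 15, 0, 0, 0, -1],
  [0, 0, 0, 0, 0, 0, -1],
  [0, 0, 0, 0, 0, 0, -1],
])

```text
t: 8.48
tcp_pos: [0.6051, 0.2808, 0.0614]
tool_rot: [1.0, -0.007, 0.003, 0.001]
force: [0.2, 0.6, -0.8]
finger_gap: 0.659
```

```bash
python3 st.py .6 .293 .0335
```

```text
8.4833 {'rv': array([ 0.002 , -0.0056, -0.0145]), 'd': array([ -5.4454, -12.1466,  27.848 ])} [0.6051 0.2808 0.0614] [ 0.1717  0.5919 -0.755 ] 0.6585403984824318
[ 0.2689  0.7889  1.4425 -0.0044  0.9054  1.8569]
```

Request:
servo_tool([
  [-5, -12, 8, 0.002, -0.006, -0.015, -1],
  [0, 0, 8, 0, 0, 0, -1],
  [0, 0, 5, 0, 0, 0, -1],
  [0, 0, 0, 0, 0, 0, -1],
  [0, 0, 0, 0, 0, 0, -1],
])

```text
t: 8.9
tcp_pos: [0.6032, 0.293, 0.0427]
tool_rot: [1.0, -0.0, 0.003, -0.001]
force: [0.5, -0.1, -2.2]
finger_gap: 0.656
```

```bash
python3 st.py .6 .293 .0335
```

```text
8.9 {'rv': array([-0.0019, -0.0056, -0.0005]), 'd': array([-3.2199,  0.0033,  9.1406])} [0.6032 0.293  0.0427] [ 0.5016 -0.1251 -2.1845] 0.6561642382246432
[0.2858 0.8182 1.44   0.0003 0.8774 1.8568]
```

Request:
servo_tool([
  [-3, 0, 4, -0.002, -0.006, 0, -1],
  [0, 0, 3, 0, 0, 0, -1],
  [0, 0, 2, 0, 0, 0, -1],
  [0, 0, 0, 0, 0, 0, -1],
  [0, 0, 0, 0, 0, 0, -1],
])

```text
t: 9.32
tcp_pos: [0.6008, 0.2937, 0.0344]
tool_rot: [1.0, 0.0, 0.001, -0.0]
force: [0.1, -0.7, -2.2]
finger_gap: 0.654
```

```bash
python3 st.py .6 .293 .0335
```

```text
9.3167 {'rv': array([-0.0004, -0.0019,  0.0003]), 'd': array([-0.7572,  0.6993,  0.8614])} [0.6008 0.2937 0.0344] [ 0.0707 -0.7314 -2.2042] 0.653932245467327
[ 0.288   0.8294  1.444  -0.0001  0.8662  1.8586]
```

Request:
servo_tool([
  [0, 0, 1.5, 0, 0, 0, -1],
  [0, 0, 1, 0, 0, 0, -1],
  [0, 0, 0, 0, 0, 0, -1],
])

```text
t: 9.57
tcp_pos: [0.6015, 0.2939, 0.0335]
tool_rot: [1.0, 0.0, 0.002, -0.0]
force: [0.1, 0.4, -1.6]
finger_gap: 0.657
```

```bash
python3 st.py .6 .293 .0335
```

```text
9.5667 {'rv': array([-0.0007, -0.0036,  0.0005]), 'd': array([-1.5167,  0.8848,  0.0112])} [0.6015 0.2939 0.0335] [ 0.1241  0.3785 -1.5557] 0.656952710047829
[ 0.288   0.8309  1.4435 -0.0004  0.8635  1.8587]
```

Contact has begun (about 1 N off). I'll lower a touch more, then open.

Request:
servo_tool([
  [0, 0, 1, 0, 0, 0, -1],
  [0, 0, 0, 0, 0, 0, -1],
  [0, 0, 0, 0, 0, 0, 0.4],
  [0, 0, 0, 0, 0, 0, 0.7],
  [0, 0, 0, 0, 0, 0, 1],
  [0, 0, 0, 0, 0, 0, 1],
  [0, 0, 0, 0, 0, 0, 1],
  [0, 0, 0, 0, 0, 0, 1],
])

```text
t: 10.23
tcp_pos: [0.6029, 0.2941, 0.0332]
tool_rot: [1.0, 0.0, 0.003, -0.001]
force: [0.2, 0.2, -0.7]
finger_gap: 1.004
```

Request:
servo_tool([
  [0, 0, -10, 0, 0, 0, 1],
  [0, 0, -20, 0, 0, 0, 1],
  [0, 0, -25, 0, 0, 0, 1],
  [0, 0, -25, 0, 0, 0, 1],
  [0, 0, -25, 0, 0, 0, 1],
  [0, 0, -25, 0, 0, 0, 1],
  [0, 0, -20, 0, 0, 0, 1],
  [0, 0, 0, 0, 0, 0, 1],
])

```text
t: 10.9
tcp_pos: [0.6008, 0.2935, 0.1919]
tool_rot: [1.0, 0.0, 0.002, -0.0]
force: [0.2, -0.6, -0.2]
finger_gap: 1.0
```

```bash
python3 st.py .6 .293 .2; python3 - <<'E'
from h import *
from station import manip
snap(manip,"wrist","w5"); snap(manip,"top","t5");crop("t5",110,150,200,150,4,"c8")
E
```

```text
10.9 {'rv': array([-0.0008, -0.0032,  0.    ]), 'd': array([-0.8244,  0.5014, -8.0654])} [0.6008 0.2935 0.1919] [ 0.2013 -0.6313 -0.196 ] 1.0002134316735187
[ 0.2877  0.6277  1.3554 -0.0001  1.1553  1.8585]
```

View pics/w5.png

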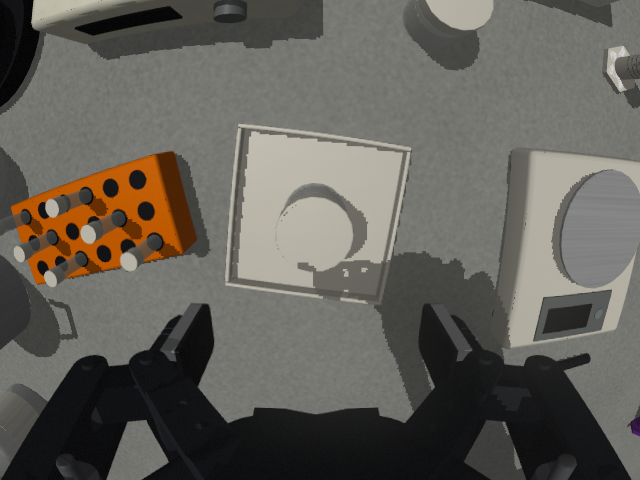

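The jar stands in the middle of the tray (about 315,230) and the pan is empty. I'm heading towards the cylinder and stopping on the way to look at the pan.

Request:
servo_tool([
  [-5, 10, -20, 0, 0, 0, 1],
  [-5, 25, -20, 0, 0, 0, 1],
  [-5, 35, -20, 0, 0, 0, 1],
  [-5, 35, -20, 0, 0, 0, 1],
  [-5, 35, -10, 0, 0, 0, 1],
  [-5, 35, 0, 0, 0, 0, 1],
  [-5, 35, 0, 0, 0, 0, 1],
  [-5, 30, 0, 0, 0, 0, 1],
  [-5, 20, 0, 0, 0, 0, 1],
  [0, 10, 0, 0, 0, 0, 1],
  [0, 0, 0, 0, 0, 0, 1],
])

```text
t: 11.92
tcp_pos: [0.5418, 0.0127, 0.2632]
tool_rot: [1.0, 0.002, -0.02, 0.002]
force: [0.5, 0.3, -0.4]
finger_gap: 1.001
```

```bash
python3 st.py .56 .022 .28; python3 - <<'E'
from h import *
from station import manip
snap(manip,"wrist","w6")
E
```

```text
11.9167 {'rv': array([0.0036, 0.0401, 0.0049]), 'd': array([ 17.5706,  -9.1651, -17.549 ])} [0.5418 0.0127 0.2632] [ 0.471   0.3097 -0.365 ] 1.0014069544611697
[-0.1769  0.3946  1.5753 -0.0115  1.2106  1.3932]
```

View pics/w6.png

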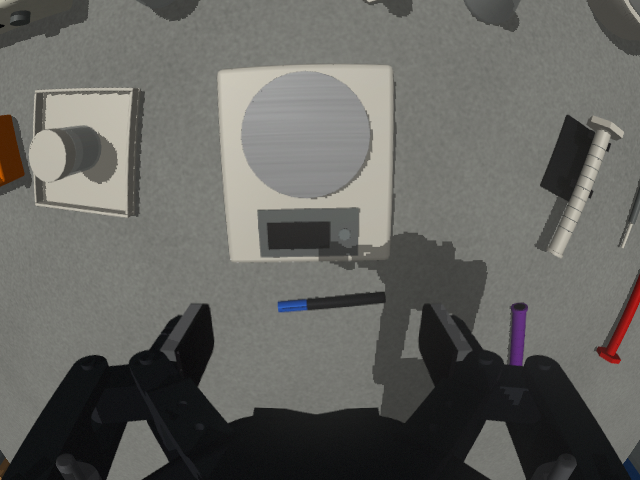

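```bash
python3 - <<'E'
from h import *
def pan(n,box,fish,z=.070):
    im=load(n);f=im["frame"].astype(float);b=cv2.GaussianBlur(f[:,:,2]-f[:,:,0],(5,5),0)
    m=np.zeros(b.shape,np.uint8);x0,y0,x1,y1=box;m[y0:y1,x0:x1]=b[y0:y1,x0:x1]>-1
    cs,_=cv2.findContours(m,0,1);c=max(cs,key=cv2.contourArea);e=cv2.fitEllipse(cv2.convexHull(c))
    print(n,e,plane(im,*e[0],z,fish)); return im,e[0]
a,ea=pan("w6",(232,60,385,205),True); b,eb=pan("t5",(240,160,310,227),False)
print(tri([ray(a,*ea,True),ray(b,*eb)]))
E
```

```text
w6 ((305.3594055175781, 134.0563507080078), (123.50431060791016, 125.39836883544922), 98.4925537109375) [0.6048 0.022  0.07  ]
t5 ((271.332763671875, 194.25242614746094), (50.020145416259766, 50.72762680053711), 106.32408905029297) [0.6025 0.023  0.07  ]
(array([0.6042, 0.023 , 0.0611]), [np.float64(0.0007434486050319146), np.float64(0.0007434486050319107)])
```

Request:
servo_tool([
  [0, 20, -5, 0, 0.04, 0.06, 1],
  [0, 35, 0, 0, 0, 0.06, 1],
  [0, 35, 0, 0, 0, 0.06, 1],
  [0, 35, 0, 0, 0, 0.06, 1],
  [0, 35, 0, 0, 0, 0.06, 1],
  [0, 35, 0, 0, 0, 0.03, 1],
  [0, 30, 0, 0, 0, 0, 1],
  [0, 20, 0, 0, 0, 0, 1],
  [0, 0, 0, 0, 0, 0, 1],
])

```text
t: 12.72
tcp_pos: [0.4992, -0.2193, 0.2612]
tool_rot: [0.987, -0.159, -0.003, -0.003]
force: [0.1, -0.0, 0.6]
finger_gap: 0.998
```

```bash
python3 st.py .46 -.26 .2 -18.3 45; python3 - <<'E'
from h import *
from station import manip
snap(manip,"wrist","w7")
E
```

```text
12.7167 {'rv': array([-0.0046,  0.7913, -0.003 ]), 'd': array([-23.9817,  51.3259,  61.0984])} [ 0.4992 -0.2193  0.2612] [ 0.0595 -0.0247  0.6051] 0.9979861121438743
[-0.6207  0.3871  1.5937  0.0036  1.168   1.269 ]
```

View pics/w7.png

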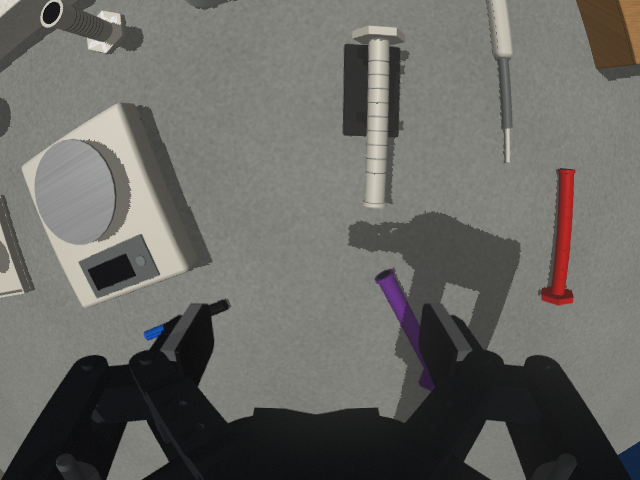

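```bash
python3 - <<'E'
from h import *
crop("w7",330,10,100,120*1,5,"c9");crop("w7",330,120,100,100,6,"c10");crop("w6",530,100,110,165,4,"c11")
E
```

```text
(no output)
```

View pics/c9.png

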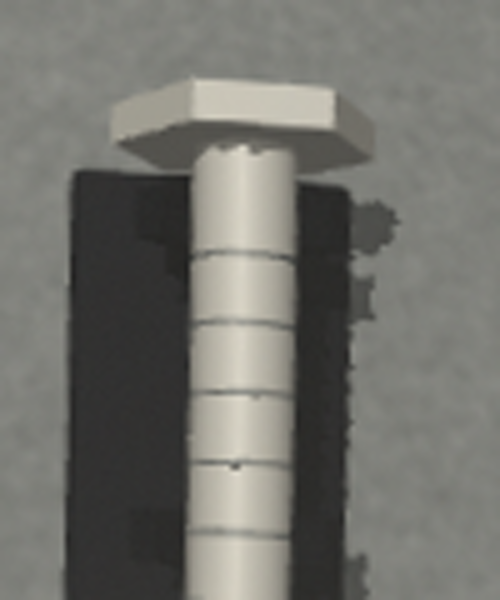

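View pics/c10.png

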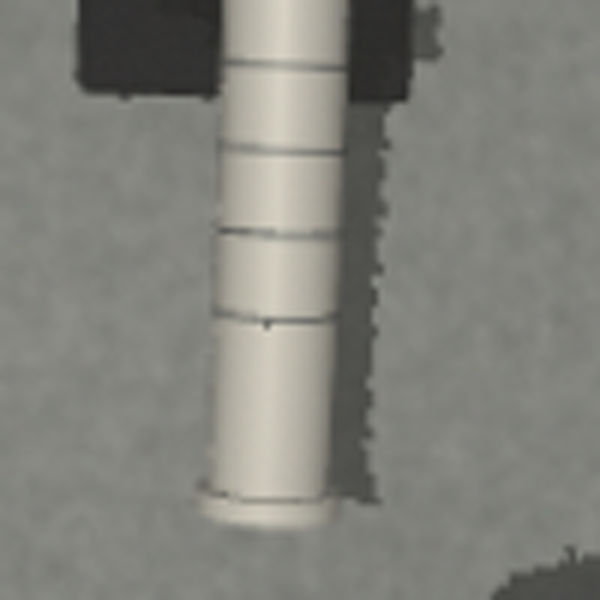

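View pics/c11.png

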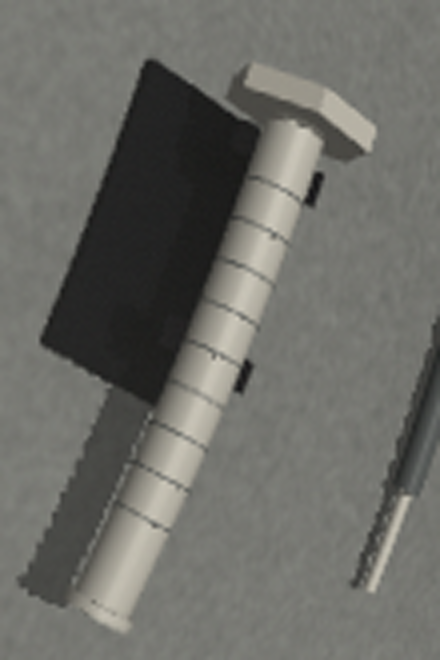

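```bash
python3 - <<'E'
from h import *
a=load("w7");b=load("w6")
c9=lambda x,y:((x+.5)/5+329.5,(y+.5)/5+9.5); c10=lambda x,y:((x+.5)/6+329.5,(y+.5)/6+119.5); c11=lambda x,y:((x+.5)/4+529.5,(y+.5)/4+99.5)
L=[]
for n,p,q in (("lip",c10(268,498),c11(103,610)),("ringL",c10(275,318),c11(142,516)),("ringF",c9(243,253),c11(276,187)),("neck",c9(243,150),c11(297,122))):
    x,e=tri([ray(a,*p,True),ray(b,*q,True)]);print(n,x,e[0],plane(a,*p,.056,True))
    L.append(plane(a,*p,.056,True))
d=L[2]-L[0];print(np.degrees(np.arctan2(d[1],d[0])),np.linalg.norm(d),np.linalg.norm(L[3]-L[0]))
E
```

```text
lip [ 0.4848 -0.2731  0.0504] 0.00015496722394146256 [ 0.4863 -0.2727  0.056 ]
ringL [ 0.513  -0.2829  0.0482] 0.0004712177031113309 [ 0.5138 -0.282   0.056 ]
ringF [ 0.6158 -0.3184  0.0489] 3.1653545819101786e-05 [ 0.6149 -0.3169  0.056 ]
neck [ 0.6358 -0.3252  0.0485] 0.00033781623873132275 [ 0.6341 -0.3234  0.056 ]
-18.96581436652938 0.13596043147864023 0.1562862881807118
```

Request:
servo_tool([
  [0, 8, 0, 0, 0.1, 0, 1],
  [0, 8, 0, 0, 0.11, 0, 1],
  [0, 8, 0, 0, 0.11, 0, 1],
  [0, 8, 0, 0, 0.11, 0, 1],
  [0, 6, 0, 0, 0.11, 0, 1],
  [0, 0, 0, 0, 0.11, 0, 1],
  [0, 0, 0, 0, 0.11, 0, 1],
  [0, 0, 0, 0, 0.02, 0, 1],
  [0, 0, 0, 0, 0, 0, 1],
])

```text
t: 13.52
tcp_pos: [0.502, -0.2303, 0.2587]
tool_rot: [0.936, -0.14, 0.321, 0.028]
force: [0.2, -0.4, -0.2]
finger_gap: 1.0
```

```bash
python3 st.py .4517 -.2613 .1123 -19 45
```

```text
13.5167 {'rv': array([-0.0604,  0.1304,  0.0104]), 'd': array([-119.585 ,   49.4562,   90.4465])} [ 0.502  -0.2303  0.2587] [ 0.1763 -0.4276 -0.2024] 1.000307368770482
[-0.8235  0.2559  2.0596  0.9588  0.4276  0.233 ]
```

```bash
cat > kin.py <<'E'
from h import *
from scipy.optimize import least_squares
D=[([1.0225,.5285,1.4339,0,1.1814,-.1785],[.2255,.5821,.2303]),
([-0.1093,0.3903,1.4687,-0.0138,1.3029,1.4393],[0.5692,0.0452,0.3006]),
([-0.1614,0.6746,1.5793,0,0.8824,1.4096],[0.6106,0.013,0.1009]),
([0.2827,0.6628,1.3623,0.0063,1.1266,1.8531],[0.603,0.2925,0.1666]),
([0.288,0.8294,1.444,-0.0001,0.8662,1.8586],[0.6008,0.2937,0.0344]),
([0.2877,0.6277,1.3554,-0.0001,1.1553,1.8585],[0.6008,0.2935,0.1919]),
([-0.1769,0.3946,1.5753,-0.0115,1.2106,1.3932],[0.5418,0.0127,0.2632]),
([-0.6207,0.3871,1.5937,0.0036,1.168,1.269],[0.4992,-0.2193,0.2612]),
([-0.8235,0.2559,2.0596,0.9588,0.4276,0.233],[0.502,-0.2303,0.2587])]
def fk(q,p):
    r0,e,h,L1,a,L2,d=p; E=lambda ax,t:R.from_euler(ax,t)
    A=E('z',q[0]);x=A.apply([r0,e,h]);A=A*E('y',q[1]);x=x+A.apply([0,0,L1]);A=A*E('y',q[2]);x=x+A.apply([a,0,L2])
    A=A*E('z',q[3])*E('y',q[4])*E('z',q[5]);x=x+A.apply([0,0,d]);return x,A*E('z',-np.pi/2) if 0 else (x,A)[1] and A if 0 else A
def FK(q,p):
    o=fk(q,p);return o
f=lambda p:np.concatenate([np.array(fk(q,p)[0])-x for q,x in D])
s=least_squares(f,[0,.11,.3,.35,0,.35,.25]);P=s.x
if __name__=="__main__":
    print(P,np.abs(s.fun).max())
    for i,tr in ((7,[0.987,-0.159,-0.003,-0.003]),(8,[0.936,-0.14,0.321,0.028])):
        print((fk(D[i][0],P)[1].inv()*R.from_quat(tr)).as_rotvec())
E
python3 kin.py
```

```text
[0.     0.111  0.2743 0.5879 0.1141 0.3917 0.2967] 5.546488356943623e-05
[ 0.0005 -0.001   1.5699]
[-0.0003 -0.0011  1.5704]
```

```bash
cat > ik.py <<'E'
from kin import *
lo=np.array([-3.08,-.75,.22,-1.43,0,-2.85]);hi=np.array([3.08,2.2,2.44,4.57,2.65,2.85])
TO=R.from_euler('z',np.pi/2)
def ik(pos,rot,seeds):
    out=[]
    def g(q):
        x,A=fk(q,P);return np.concatenate([(x-pos)*5,((A*TO).inv()*rot).as_rotvec()])
    for s0 in seeds:
        r=least_squares(g,np.clip(s0,lo+.01,hi-.01),bounds=(lo,hi))
        if np.abs(r.fun).max()<1e-3 and not any(np.allclose(r.x,o,atol=.02) for o in out): out.append(r.x)
    return out
def rot(yaw,tilt): return R.from_euler('z',yaw,degrees=True)*R.from_quat([1,0,0,0])*R.from_euler('y',tilt,degrees=True)
SE=[[0,.5,1.5,0,1,1.3],[-.6,.5,1.8,3.1,.5,-1.8],[-.6,.2,2,1.5,.6,0],[0,.5,1.5,0,2,1.3],[0,.8,1,0,2,-1.5],[0,.5,1.5,3.1,1,1.3],[0,.5,1.5,-1,1.5,2],[0,.5,1.5,1.5,1.5,-2],[0.5,.3,2,1.5,1,-1],[0.5,.3,2,3,1,2]]
E
cat > plan.py <<'E'
from ik import *
G=np.array([.5125,-.2822,.048])
for tilt in (15,25,30,35,45,55,65,75,85):
    r=rot(-19,tilt);tz=r.apply([0,0,1])
    for nm,b in(("grasp",0.),("lift",None)):
        pos=G+.019*tz+(np.array([0,0,.1]) if b is None else 0)
        print("tilt",tilt,nm,[o for o in ik(pos,r,SE)])
    # final: tool tilt-90 about y ; tube upright, grasp 136 mm above pan
    for yaw in (-90,-45,0,45,90):
        r2=rot(yaw,tilt-90);p2=np.array([.604,.0225,.070+.136])+.019*r2.apply([0,0,1])
        o=ik(p2,r2,SE)
        if o: print("   final yaw",yaw,o)
E
python3 plan.py
```

```text
tilt 15 grasp [array([-0.7447,  0.7364,  1.8554,  0.3307,  0.3257,  0.8559])]
tilt 15 lift [array([-0.7447,  0.5514,  1.8105,  0.2008,  0.548 ,  0.9983])]
   final yaw -90 [array([-0.5574,  0.8949,  1.4957,  0.9797,  1.731 ,  2.1977])]
   final yaw -45 [array([-0.3449,  1.0568,  1.0055,  0.5715,  2.2759,  2.0871])]
   final yaw 0 [array([-0.1018,  1.1442,  0.771 , -0.171 ,  2.5272,  1.4042])]
   final yaw 45 [array([ 0.1257,  1.0703,  0.9683, -0.7998,  2.1707,  0.8464])]
   final yaw 90 [array([ 0.2823,  0.9098,  1.4445, -1.1883,  1.5787,  0.8225])]
tilt 25 grasp [array([-0.7845,  0.7513,  1.971 ,  1.4531,  0.1873, -0.2955])]
tilt 25 lift [array([-0.7845,  0.5422,  1.9311,  0.6123,  0.3276,  0.5686])]
   final yaw -90 [array([-0.5353,  0.8202,  1.5073,  0.8952,  1.6168,  2.2472])]
   final yaw -45 [array([-0.3359,  0.9838,  1.0483,  0.488 ,  2.1446,  2.0525])]
   final yaw 0 [array([-0.1037,  1.0672,  0.8328, -0.1349,  2.3694,  1.4299])]
   final yaw 45 [array([ 0.113 ,  0.997 ,  1.0138, -0.6897,  2.0505,  0.8825])]
   final yaw 90 [array([ 0.258 ,  0.836 ,  1.4592, -1.0787,  1.4637,
[... 3122 characters left out ...]
0 [array([-0.1316,  0.6547,  1.344 , -0.0345,  1.4026,  1.4494])]
   final yaw 45 [array([-0.0577,  0.6323,  1.3924, -0.202 ,  1.2987,  0.7999])]
   final yaw 90 [array([-0.0276,  0.5725,  1.5203, -0.3009,  1.0613,  0.1217])]
tilt 85 grasp [array([-1.0123,  1.4175,  2.2143,  2.428 ,  1.8625, -1.8853])]
tilt 85 lift [array([-1.0123,  1.1848,  2.3289,  2.4472,  1.7725, -1.8066])]
   final yaw -45 [array([-0.171 ,  0.5743,  1.4872,  0.055 ,  1.1521,  2.161 ])]
   final yaw 0 [array([-0.1417,  0.5837,  1.4674, -0.0133,  1.1769,  1.4348])]
   final yaw 45 [array([-0.1156,  0.5759,  1.4839, -0.0754,  1.1372,  0.7034])]
   final yaw 90 [array([-0.1071,  0.5551,  1.5273, -0.1   ,  1.052 , -0.0578])]
```

Request:
servo_tool([
  [-15, 10, 10, -0.03, 0.06, 0, 1],
  [-20, 10, 15, -0.03, 0.06, 0, 1],
  [-20, 10, 15, 0, 0.02, 0, 1],
  [-20, 10, 15, 0, 0, 0, 1],
  [-20, 5, 15, 0, 0, 0, 1],
  [-10, 0, 10, 0, 0, 0, 1],
  [0, 0, 0, 0, 0, 0, 1],
  [0, 0, 0, 0, 0, 0, 1],
])

```text
t: 14.18
tcp_pos: [0.4939, -0.2348, 0.1763]
tool_rot: [0.925, -0.131, 0.356, 0.026]
force: [-0.1, -0.4, -0.1]
finger_gap: 0.999
```

```bash
python3 st.py .4517 -.2613 .1123 -19 45
```

```text
14.1833 {'rv': array([-0.0783,  0.0588,  0.0185]), 'd': array([-66.7177,  39.391 ,  24.0366])} [ 0.4939 -0.2348  0.1763] [-0.057  -0.3831 -0.131 ] 0.9988329222166774
[-0.8858  0.4686  2.2073  1.878   0.4496 -0.8068]
```

Request:
servo_tool([
  [-15, 10, 6, -0.04, 0.03, 0.01, 1],
  [-15, 10, 6, -0.04, 0.03, 0.01, 1],
  [-15, 10, 6, 0, 0, 0, 1],
  [-15, 8, 6, 0, 0, 0, 1],
  [-5, 0, 0, 0, 0, 0, 1],
  [0, 0, 0, 0, 0, 0, 1],
  [0, 0, 0, 0, 0, 0, 1],
])

```text
t: 14.77
tcp_pos: [0.4709, -0.2538, 0.1285]
tool_rot: [0.912, -0.138, 0.383, 0.049]
force: [-0.5, -0.3, 0.3]
finger_gap: 0.999
```

```bash
python3 st.py .4517 -.2613 .1123 -19 45
```

```text
14.7667 {'rv': array([-0.0388, -0.0076,  0.0147]), 'd': array([-22.7655,  13.0171,  -0.3918])} [ 0.4709 -0.2538  0.1285] [-0.4773 -0.2801  0.3437] 0.998886782604223
[-0.9735  0.6502  2.3147  2.3078  0.6656 -1.3635]
```

Request:
servo_tool([
  [-8, 5, 0, -0.02, -0.005, 0.01, 1],
  [-8, 5, 0, -0.02, 0, 0.005, 1],
  [-5, 3, 0, 0, 0, 0, 1],
  [0, 0, 0, 0, 0, 0, 1],
  [0, 0, 0, 0, 0, 0, 1],
])

```text
t: 15.18
tcp_pos: [0.4586, -0.2622, 0.119]
tool_rot: [0.909, -0.148, 0.385, 0.066]
force: [-0.0, 0.5, 0.5]
finger_gap: 0.999
```

```bash
python3 st.py .4517 -.2613 .1123 -19 45;  python3 - <<'E'
from h import *
from station import manip
snap(manip,"wrist","w8")
E
```

```text
15.1833 {'rv': array([-0.001 , -0.0171,  0.0081]), 'd': array([-9.5428,  1.3134, -0.2447])} [ 0.4586 -0.2622  0.119 ] [-0.0109  0.4628  0.5484] 0.9994473445202915
[-0.9975  0.6938  2.3481  2.4072  0.7262 -1.485 ]
```

View pics/w8.png

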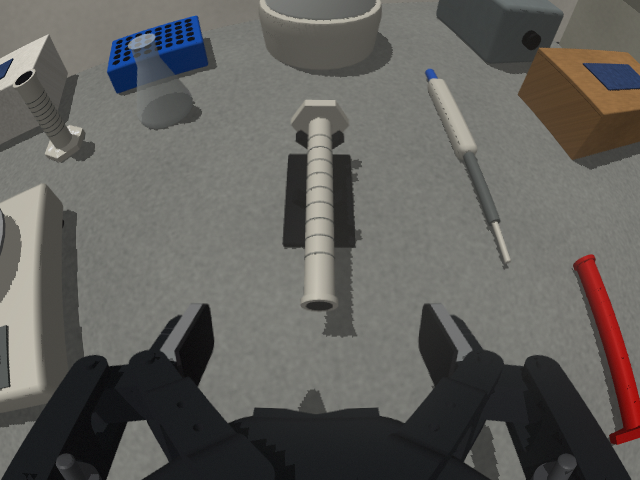

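The tube is centred between the open fingers, with its lip at (319,303). I'm advancing along the tool axis.

Request:
servo_tool([
  [-5, 1, 10, 0, -0.01, 0.008, 1],
  [-5, 0, 20, 0, -0.007, 0, 1],
  [0, 0, 20, 0, 0, 0, 1],
  [0, 0, 20, 0, 0, 0, 1],
  [0, 0, 10, 0, 0, 0, 1],
  [0, 0, 0, 0, 0, 0, 1],
  [0, 0, 0, 0, 0, 0, 1],
])

```text
t: 15.82
tcp_pos: [0.5109, -0.2815, 0.0534]
tool_rot: [0.911, -0.152, 0.379, 0.063]
force: [-0.7, 0.3, 0.4]
finger_gap: 1.004
```

```bash
python3 st.py .5252 -.2866 .0346 -19 45
```

```text
15.8167 {'rv': array([-0.0006, -0.0042,  0.0014]), 'd': array([-2.6235,  0.1953, 23.9862])} [ 0.5109 -0.2815  0.0534] [-0.6963  0.253   0.3576] 1.004143327949922
[-0.8981  0.8504  2.2078  2.5248  0.7204 -1.5037]
```

Request:
servo_tool([
  [-2, 0, 10, 0, -0.004, 0.001, 1],
  [0, 0, 10, 0, 0, 0, 1],
  [0, 0, 4, 0, 0, 0, 1],
  [0, 0, 0, 0, 0, 0, 1],
])

```text
t: 16.15
tcp_pos: [0.5258, -0.2865, 0.0345]
tool_rot: [0.911, -0.153, 0.377, 0.063]
force: [-0.6, 0.0, 0.4]
finger_gap: 1.0
```

```bash
python3 st.py .5252 -.2866 .0346 -19 45;  python3 - <<'E'
from h import *
from station import manip
snap(manip,"wrist","w9")
E
```

```text
16.15 {'rv': array([-0.0002,  0.0008, -0.0009]), 'd': array([-0.3064,  0.3031, -0.3898])} [ 0.5258 -0.2865  0.0345] [-0.6277  0.0265  0.4372] 1.0002649772837462
[-0.8738  0.8889  2.1638  2.5475  0.7097 -1.4994]
```

View pics/w9.png

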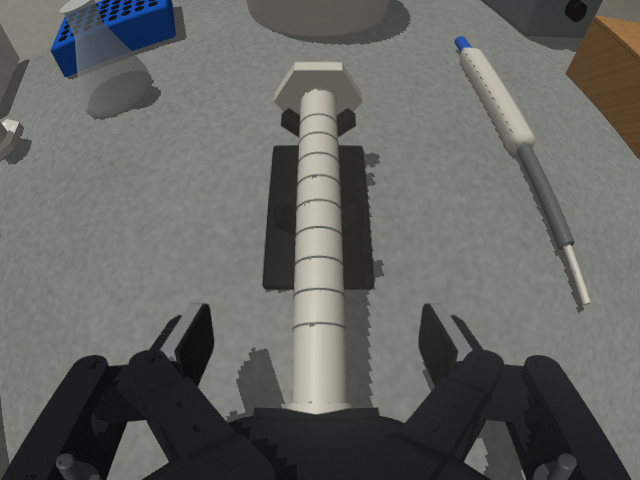

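Request:
servo_tool([
  [0, 0, 0, 0, 0, 0, -1],
  [0, 0, 0, 0, 0, 0, -1],
  [0, 0, 0, 0, 0, 0, -1],
  [0, 0, 0, 0, 0, 0, -1],
  [0, 0, 0, 0, 0, 0, -1],
  [0, 0, 0, 0, 0, 0, -1],
  [0, 0, 0, 0, 0, 0, -1],
  [0, 0, 0, 0, 0, 0, -1],
  [0, 0, 0, 0, 0, 0, -1],
  [0, 0, 0, 0, 0, 0, -1],
  [0, 0, 0, 0, 0, 0, -1],
], grip_force=50)

```text
t: 17.12
tcp_pos: [0.5244, -0.2867, 0.0359]
tool_rot: [0.911, -0.154, 0.377, 0.063]
force: [-0.1, -0.6, -0.4]
finger_gap: 0.221
```

```bash
python3 st.py .5252 -.2866 .0346 -19 45;  python3 - <<'E'
from h import *
from station import manip
snap(manip,"wrist","w10")
E
```

```text
17.1167 {'rv': array([ 0.0013,  0.001 , -0.0027]), 'd': array([-0.3754, -0.3109,  1.4169])} [ 0.5244 -0.2867  0.0359] [-0.0769 -0.6347 -0.3807] 0.22101247778138455
[-0.8757  0.8859  2.1669  2.5477  0.7095 -1.4992]
```

View pics/w10.png

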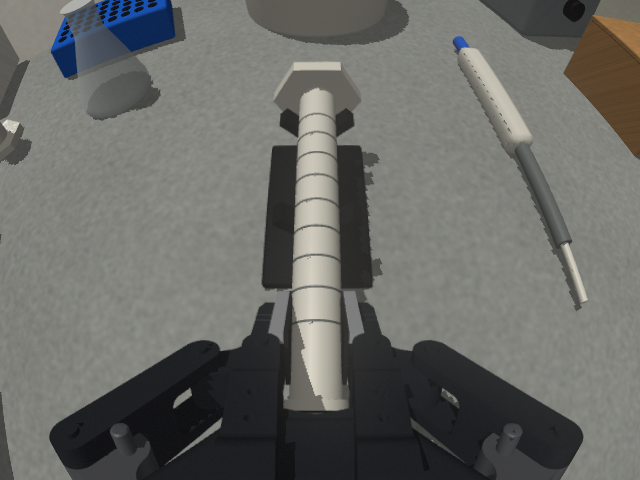

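Request:
servo_tool([
  [3, 0, -3, 0, 0, 0, -1],
  [10, 0, -10, 0, 0, 0, -1],
  [15, 0, -15, 0, 0, 0, -1],
  [18, 0, -18, 0, 0, 0, -1],
  [18, 0, -18, 0, 0, 0, -1],
  [18, 0, -18, 0, 0, 0, -1],
  [18, 0, -18, 0, 0, 0, -1],
  [18, 0, -18, 0, 0, 0, -1],
  [18, 0, -18, 0, 0, 0, -1],
  [18, 0, -18, 0, 0, 0, -1],
  [10, 0, -10, 0, 0, 0, -1],
  [0, 0, 0, 0, 0, 0, -1],
])

```text
t: 18.17
tcp_pos: [0.5217, -0.2829, 0.2585]
tool_rot: [0.914, -0.153, 0.37, 0.061]
force: [-0.5, -0.2, -0.7]
finger_gap: 0.213
```

```bash
python3 st.py .5252 -.2866 .27 -19 45;  python3 - <<'E'
from h import *
from station import manip
snap(manip,"wrist","w11");snap(manip,"scene","s11");
E
```

```text
18.1667 {'rv': array([-0.0021,  0.0167, -0.0019]), 'd': array([11.1971,  2.3787, -5.1173])} [ 0.5217 -0.2829  0.2585] [-0.4856 -0.1945 -0.6563] 0.21308893174589627
[-0.8725  0.3196  2.0518  1.3694  0.376  -0.1899]
```

View pics/w11.png

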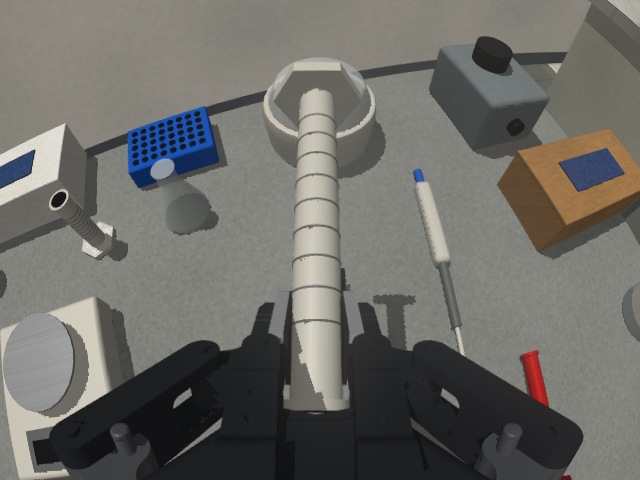

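View pics/s11.png

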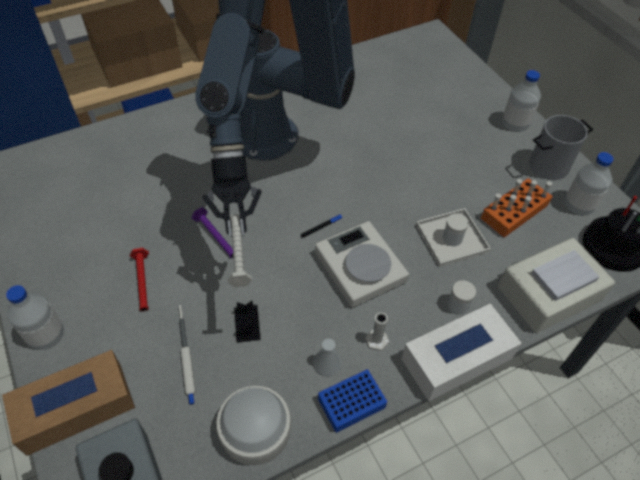

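Request:
servo_tool([
  [3, 0, -3, 0, -0.08, 0, -1],
  [3, 0, -3, 0, -0.1, 0, -1],
  [0, 0, -5, 0, -0.1, 0, -1],
  [0, 0, -5, 0, -0.1, 0, -1],
  [0, 0, -5, 0, -0.1, 0, -1],
  [0, 0, -5, 0, -0.1, 0, -1],
  [0, 0, -5, 0, -0.1, 0, -1],
  [0, 0, -5, 0, -0.1, 0, -1],
  [0, 0, 0, 0, -0.1, 0, -1],
  [0, 0, 0, 0, -0.1, 0, -1],
  [0, 0, 0, 0, 0, 0, -1],
])

```text
t: 19.18
tcp_pos: [0.5087, -0.2584, 0.2604]
tool_rot: [0.988, -0.148, -0.023, -0.036]
force: [1.5, -0.6, -1.3]
finger_gap: 0.218
```

```bash
python3 st.py .55 -.2 .27 0 -45
```

```text
19.1833 {'rv': array([-0.1848, -0.7329, -0.2515]), 'd': array([ 21.9426, -68.4149,  -6.398 ])} [ 0.5087 -0.2584  0.2604] [ 1.5168 -0.5775 -1.312 ] 0.21765046972502552
[-0.6862  0.4501  1.4894  0.0403  1.2791  1.1679]
```

Request:
servo_tool([
  [2, -10, 0, -0.025, -0.1, -0.035, -1],
  [2, -15, 0, -0.025, -0.1, -0.035, -1],
  [2, -20, 0, -0.025, -0.1, -0.035, -1],
  [2, -20, 0, -0.025, -0.1, -0.035, -1],
  [2, -20, 0, -0.025, -0.1, -0.035, -1],
  [2, -20, 0, -0.025, -0.1, -0.035, -1],
  [2, -20, 0, -0.025, -0.1, -0.035, -1],
  [0, -10, 0, 0, 0, 0, -1],
  [0, 0, 0, 0, 0, 0, -1],
])

```text
t: 19.93
tcp_pos: [0.533, -0.1147, 0.2385]
tool_rot: [0.922, 0.015, -0.386, -0.022]
force: [-0.5, -0.5, -0.4]
finger_gap: 0.215
```

```bash
python3 st.py .592 .0225 .25 0 -45
```

```text
19.9333 {'rv': array([-0.0296,  0.0071,  0.044 ]), 'd': array([  39.2351, -137.0217,  -46.0662])} [ 0.533  -0.1147  0.2385] [-0.4798 -0.4907 -0.3945] 0.21457260269248754
[-0.312   0.7897  1.1315 -0.21    1.9871  1.2195]
```

Request:
servo_tool([
  [3, -10, -5, -0.015, 0.004, 0.022, -1],
  [4, -16, -7, -0.015, 0.003, 0.022, -1],
  [5, -20, -7, 0, 0, 0, -1],
  [5, -20, -7, 0, 0, 0, -1],
  [5, -20, -7, 0, 0, 0, -1],
  [5, -20, -5, 0, 0, 0, -1],
  [5, -15, -4, 0, 0, 0, -1],
  [4, -8, -4, 0, 0, 0, -1],
  [2, -3, 0, 0, 0, 0, -1],
  [0, 0, 0, 0, 0, 0, -1],
  [0, 0, 0, 0, 0, 0, -1],
])

```text
t: 20.85
tcp_pos: [0.587, 0.013, 0.2426]
tool_rot: [0.926, -0.003, -0.377, -0.011]
force: [0.0, -0.0, -0.4]
finger_gap: 0.213
```

```bash
python3 st.py .592 .0225 .23 0 -45; python3 - <<'E'
from h import *
from station import manip
snap(manip,"wrist","w12");snap(manip,"scene","s12");snap(manip,"top","t12")
crop("s12",290,150,160,160,5,"c12")
E
```

```text
20.85 {'rv': array([-0.0238, -0.0118,  0.0026]), 'd': array([12.4121, -9.2914,  5.754 ])} [0.587  0.013  0.2426] [ 0.0458 -0.0024 -0.4412] 0.2131172179619791
[-0.1327  0.84    0.9935 -0.0788  2.0783  1.435 ]
```

View pics/w12.png

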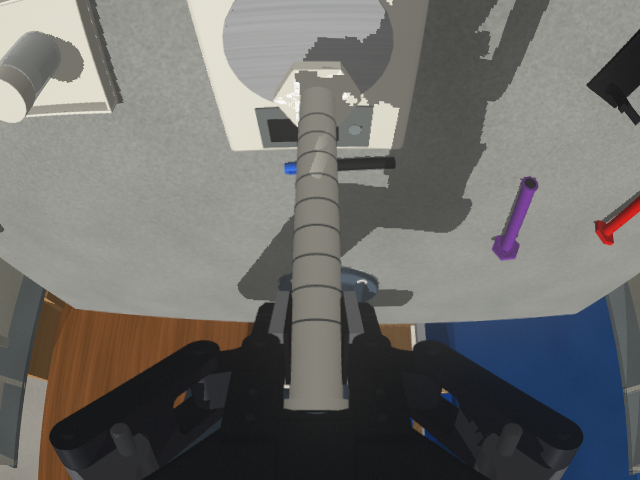

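View pics/c12.png

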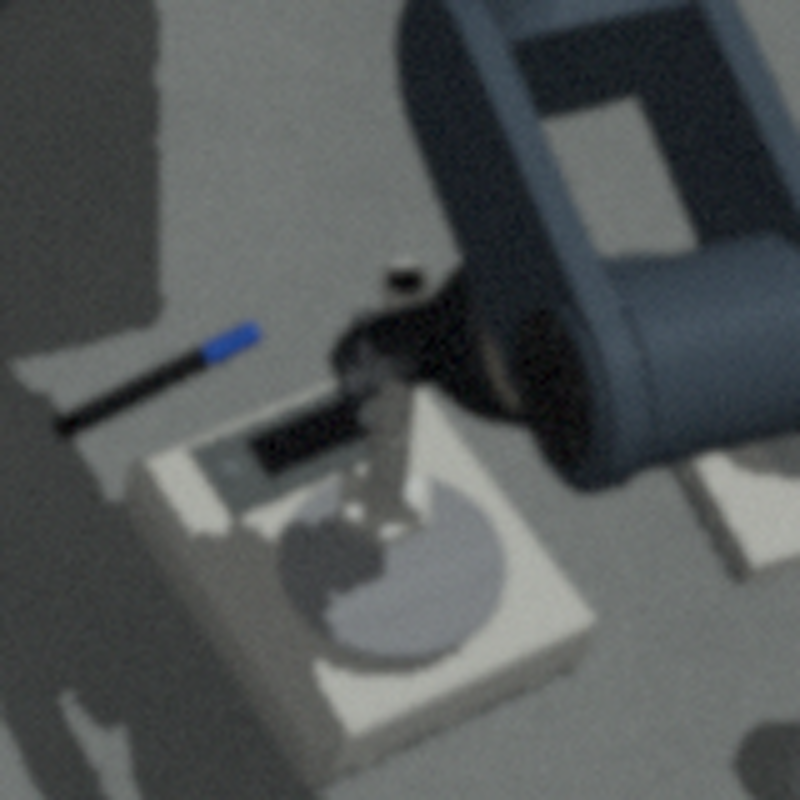

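View pics/t12.png

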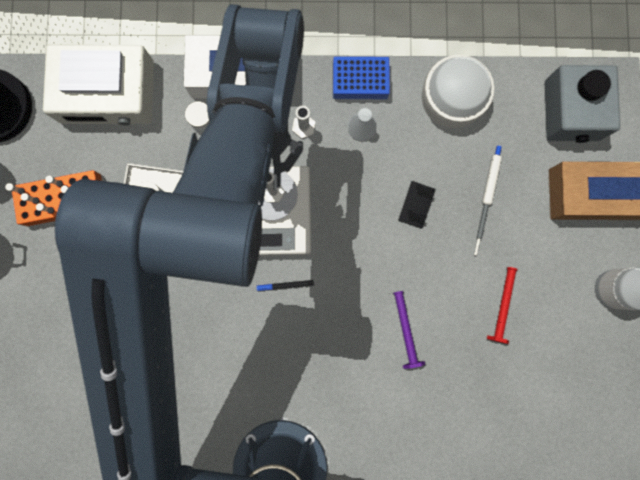

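No slip: the foot sits at the same pixel in the wrist view as it did when gripped. I'm correcting the pose and lowering.

Request:
servo_tool([
  [5, -5, 2, -0.024, -0.012, 0.003, -1],
  [6, -4, 3, 0, 0, 0, -1],
  [0, 0, 0, 0, 0, 0, -1],
  [0, 0, 0, 0, 0, 0, -1],
])

```text
t: 21.33
tcp_pos: [0.5916, 0.0213, 0.23]
tool_rot: [0.923, -0.001, -0.384, 0.001]
force: [-0.4, -0.7, -1.1]
finger_gap: 0.217
```

```bash
python3 st.py .592 .0225 .205 0 -45
```

```text
21.3333 {'rv': array([ 0.0007,  0.002 , -0.0027]), 'd': array([18.0293, -1.2709, 17.347 ])} [0.5916 0.0213 0.23  ] [-0.377  -0.6914 -1.1273] 0.21715739835968564
[-0.112   0.8663  0.9779 -0.0916  2.0798  1.4496]
```

Request:
servo_tool([
  [6, -1, 6, 0, 0.002, -0.003, -1],
  [6, 0, 6, 0, 0, 0, -1],
  [5, 0, 5, 0, 0, 0, -1],
  [0, 0, 0, 0, 0, 0, -1],
  [0, 0, 0, 0, 0, 0, -1],
])

```text
t: 21.75
tcp_pos: [0.5911, 0.0227, 0.2022]
tool_rot: [0.924, 0.001, -0.384, 0.0]
force: [-0.0, 0.1, 0.1]
finger_gap: 0.215
```

```bash
python3 st.py .592 .0225 .197 0 -45; python3 - <<'E'
from h import *
from station import manip
snap(manip,"scene","s13");crop("s13",310,180,120,120,6,"c13");snap(manip,"wrist","w13");crop("w13",180,0,260,190,3,"c14")
E
```

```text
21.75 {'rv': array([0.0011, 0.0019, 0.0012]), 'd': array([4.3161, 0.1754, 3.0057])} [0.5911 0.0227 0.2022] [-0.0294  0.1474  0.1326] 0.214933274738047
[-0.1102  0.8927  0.9979 -0.0884  2.0336  1.4521]
```

View pics/c13.png

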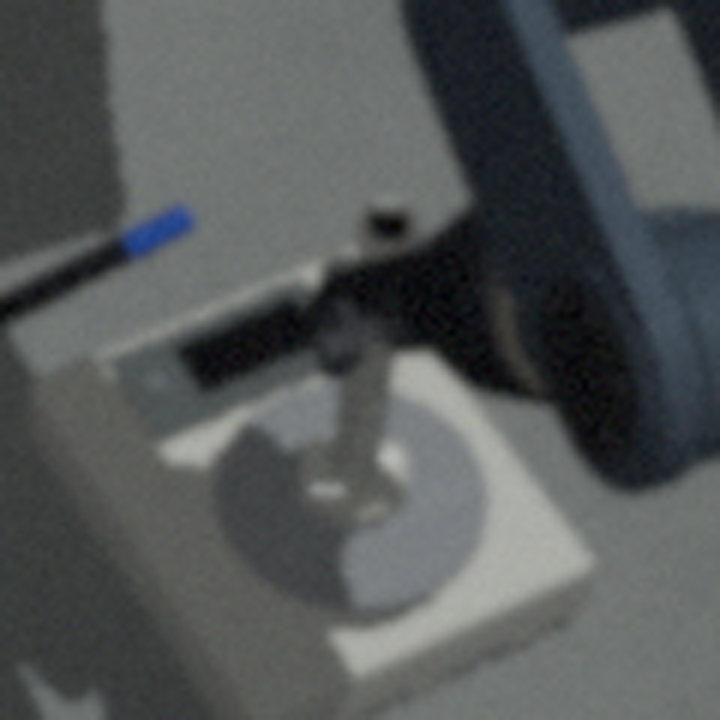

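View pics/c14.png

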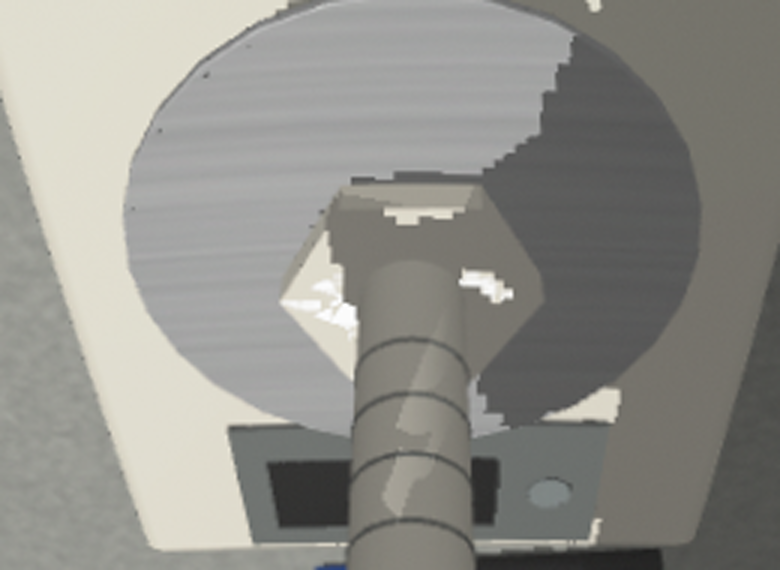

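Request:
servo_tool([
  [2, 0, 2, 0.001, 0.002, 0.001, -1],
  [2, 0, 2, 0, 0, 0, -1],
  [0, 0, 0, 0, 0, 0, -1],
  [0, 0, 0, 0, 0, 0, -1],
])

```text
t: 22.18
tcp_pos: [0.5917, 0.0223, 0.1972]
tool_rot: [0.924, -0.0, -0.381, 0.0]
force: [0.5, 0.1, -1.0]
finger_gap: 0.217
```

```bash
cat >av.py <<'E'
from h import *
from station import manip
w=[]
st=manip.sense();print(st["t"],st["tcp_pos"],st["force"],st["ft_torque"],fix(st,0,[.592,.0225,.193],-45))
E
python3 av.py
```

```text
22.1833 [0.5917 0.0223 0.1972] [ 0.5177  0.1105 -0.9796] [-0.0064 -0.4099  0.0001] {'rv': array([-0.0001, -0.0029, -0.0005]), 'd': array([ 3.1939, -0.1682,  2.7746])}
```

Request:
servo_tool([
  [1.2, 0, 1, 0, -0.003, 0, -1],
  [0.8, 0, 0.8, 0, 0, 0, -1],
  [0, 0, 0, 0, 0, 0, -1],
  [0, 0, 0, 0, 0, 0, -1],
])

```text
t: 22.52
tcp_pos: [0.5921, 0.0223, 0.1959]
tool_rot: [0.924, -0.0, -0.383, 0.0]
force: [-0.1, 0.2, 0.6]
finger_gap: 0.219
```

```bash
python3 av.py
```

```text
22.5167 [0.5921 0.0223 0.1959] [-0.1347  0.1601  0.6374] [ 0.0211 -0.3027  0.0039] {'rv': array([-0.0002, -0.0002, -0.0006]), 'd': array([ 2.0035, -0.1863,  2.1189])}
```

Request:
servo_tool([
  [0.7, 0, 0.7, 0, 0, 0, -1],
  [0, 0, 0, 0, 0, 0, -1],
  [0, 0, 0, 0, 0, 0, -1],
])

```text
t: 22.77
tcp_pos: [0.5921, 0.0223, 0.1957]
tool_rot: [0.924, -0.0, -0.383, 0.0]
force: [0.7, -0.6, 1.2]
finger_gap: 0.219
```

```bash
python3 av.py
```

```text
22.7667 [0.5921 0.0223 0.1957] [ 0.6897 -0.5887  1.1644] [ 0.0005 -0.2398 -0.0276] {'rv': array([-0.0001, -0.0004, -0.0008]), 'd': array([ 1.8239, -0.1989,  1.9712])}
```

Request:
servo_tool([
  [0, 0, 0, 0, 0, 0, -1],
])

```text
t: 22.85
tcp_pos: [0.5921, 0.0223, 0.1957]
tool_rot: [0.924, -0.0, -0.383, 0.0]
force: [0.2, -0.8, 1.0]
finger_gap: 0.218
```

```bash
python3 av.py
```

```text
22.85 [0.5921 0.0223 0.1957] [ 0.2171 -0.8096  0.9895] [-0.0428 -0.2866  0.0112] {'rv': array([-0.0001, -0.0003, -0.0008]), 'd': array([ 1.8841, -0.2146,  2.0002])}
```

Request:
servo_tool([
  [0, 0, 0, 0, 0, 0, -0.4],
  [0, 0, 0, 0, 0, 0, -0.2],
  [0, 0, 0, 0, 0, 0, 0],
  [0, 0, 0, 0, 0, 0, 0.2],
  [0, 0, 0, 0, 0, 0, 0.4],
  [0, 0, 0, 0, 0, 0, 0.4],
])

```text
t: 23.35
tcp_pos: [0.5921, 0.0223, 0.1949]
tool_rot: [0.924, -0.0, -0.382, 0.0]
force: [0.6, 0.2, 0.1]
finger_gap: 0.699
```

```bash
python3 av.py; python3 - <<'E'
from h import *
from station import manip
snap(manip,"wrist","w15");snap(manip,"scene","s15");crop("s15",310,180,120,120,6,"c15")
E
```

```text
23.35 [0.5921 0.0223 0.1949] [0.5588 0.2144 0.1329] [-0.0172 -0.355   0.0351] {'rv': array([ 0.0001, -0.0005, -0.0009]), 'd': array([ 1.309 , -0.2334,  1.4212])}
```

View pics/w15.png

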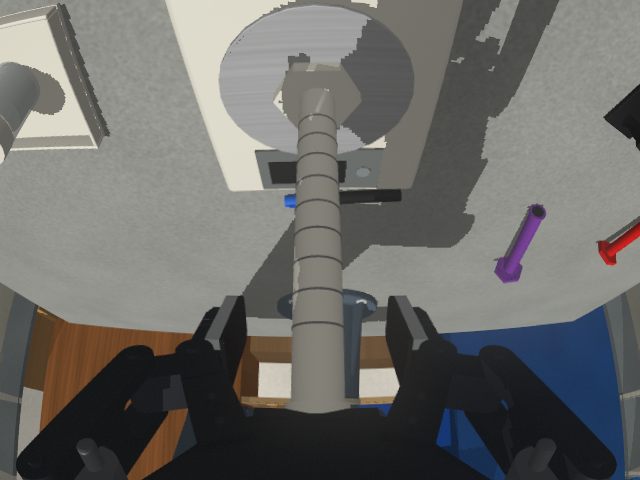

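View pics/c15.png

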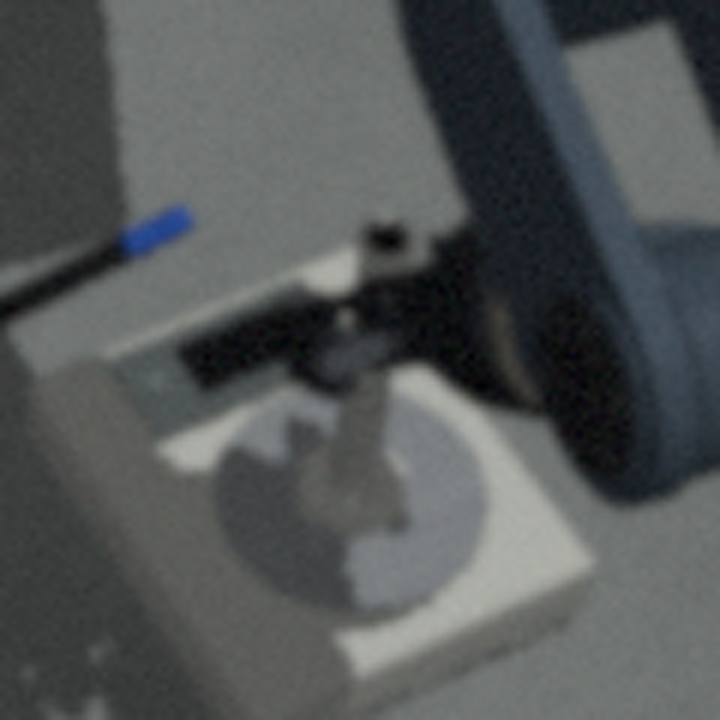

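```bash
python3 - <<'E'
from ik import *
for b in (0,.03,.06,.1,.14):
    r=rot(0,-45);print(b,ik(np.array([.5921,.0223,.195])-b*r.apply([0,0,1]),r,[[-.11,.9,1,-.09,2,1.45]]))
E
```

```text
0 [array([-0.111 ,  0.9005,  0.9997, -0.0871,  2.0222,  1.4541])]
0.03 [array([-0.1081,  0.9121,  0.9104, -0.0885,  2.0998,  1.4495])]
0.06 [array([-0.1054,  0.9285,  0.8137, -0.0908,  2.1801,  1.4441])]
0.1 [array([-0.1019,  0.959 ,  0.6694, -0.0961,  2.2938,  1.4349])]
0.14 [array([-0.0987,  1.0028,  0.4988, -0.1057,  2.4202,  1.4214])]
```

Request:
servo_tool([
  [0, 0, 0, 0, 0, 0, 0.8],
  [0, 0, 0, 0, 0, 0, 1],
  [0, 0, 0, 0, 0, 0, 1],
  [0, 0, 0, 0, 0, 0, 1],
])

```text
t: 23.78
tcp_pos: [0.5921, 0.0223, 0.1949]
tool_rot: [0.924, -0.0, -0.382, 0.0]
force: [-0.4, 0.1, -0.1]
finger_gap: 1.0
```

Request:
servo_tool([
  [0, 0, -4, 0, 0, 0, 1],
  [0, 0, -8, 0, 0, 0, 1],
  [0, 0, -12, 0, 0, 0, 1],
  [0, 0, -15, 0, 0, 0, 1],
  [0, 0, -15, 0, 0, 0, 1],
  [0, 0, -15, 0, 0, 0, 1],
  [0, 0, -15, 0, 0, 0, 1],
  [0, 0, -15, 0, 0, 0, 1],
  [0, 0, -10, 0, 0, 0, 1],
  [0, 0, 0, 0, 0, 0, 1],
])

```text
t: 24.62
tcp_pos: [0.6748, 0.0224, 0.2793]
tool_rot: [0.924, -0.0, -0.382, 0.0]
force: [0.5, -0.5, 0.8]
finger_gap: 1.005
```

```bash
python3 av.py; python3 - <<'E'
from h import *
from station import manip
snap(manip,"wrist","w16");snap(manip,"scene","s16");snap(manip,"top","t16")
E
```

```text
24.6167 [0.6748 0.0224 0.2793] [ 0.5045 -0.5166  0.7902] [-0.0105 -0.3351  0.0191] {'rv': array([-0.0002, -0.0025, -0.001 ]), 'd': array([  2.1884,  -0.047 , 119.5596])}
```

View pics/w16.png

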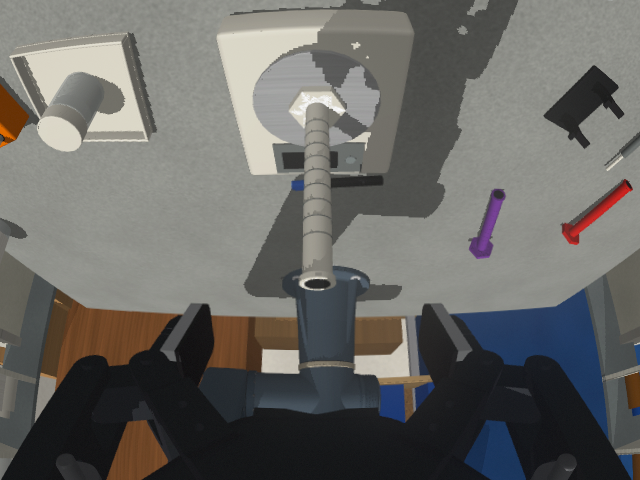

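View pics/s16.png

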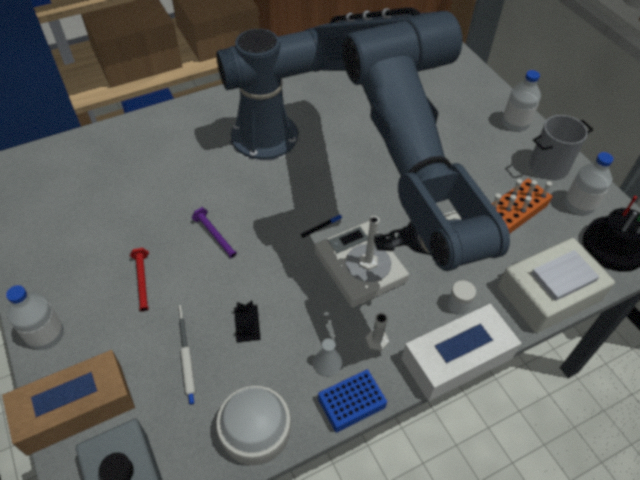

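```bash
python3 - <<'E'
from h import *
crop("s16",330,200,80,80,8,"c17");crop("w16",240,30,160,150,5,"c18")
E
```

```text
(no output)
```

View pics/c17.png

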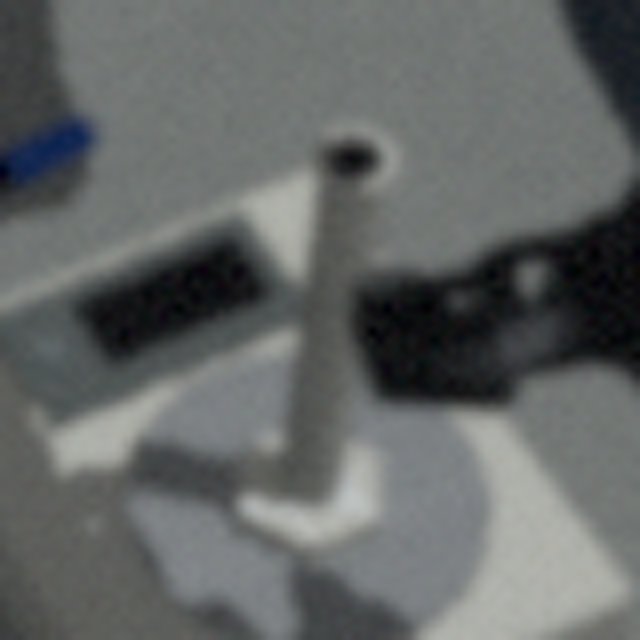

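View pics/c18.png

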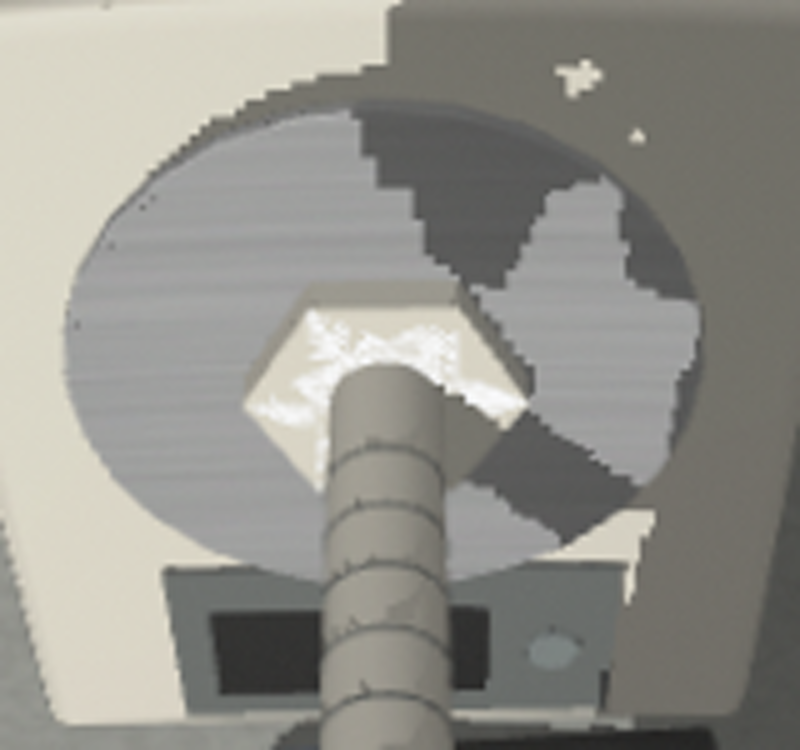

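```bash
python3 - <<'E'
from h import *
w=load("w16");s=load("s16")
lip,e=tri([ray(w,318,283,True),ray(s,374.3,219.9)]);ft,e2=tri([ray(w,317.1,110.5,True),ray(s,368.9,259.9)])
print(lip,e,ft,e2)
print("foot on z=.0775",plane(w,317.1,110.5,.0775,True),plane(s,368.9,259.9,.0775),"lip z=.2395",plane(w,318,283,.2395,True),plane(s,374.3,219.9,.2395))
C=lambda x,y:((x+.5)/5+239.5,(y+.5)/5+29.5)
print("pan edges",[plane(w,*C(*p),.0695,True)[:2] for p in[(65,340),(700,340),(370,103),(383,585)]])
E
```

```text
[0.6068 0.0209 0.2397] [np.float64(0.0007598464608083185), np.float64(0.0007598464608083049)] [0.6064 0.0214 0.0794] [np.float64(0.0006456567280297268), np.float64(0.0006456567280296714)]
foot on z=.0775 [0.604  0.0217 0.0775] [0.606  0.0217 0.0775] lip z=.2395 [0.6051 0.0215 0.2395] [0.6071 0.0202 0.2395]
pan edges [array([0.6141, 0.0789]), array([ 0.614 , -0.0338]), array([0.6632, 0.0245]), array([0.5472, 0.0225])]
```

Request:
servo_tool([
  [0, 0, 0, 0, 0, 0, 1],
  [0, 0, 0, 0, 0, 0, 1],
  [0, 0, 0, 0, 0, 0, 1],
  [0, 0, 0, 0, 0, 0, 1],
  [0, 0, 0, 0, 0, 0, 1],
  [0, 0, 0, 0, 0, 0, 1],
])

```text
t: 25.27
tcp_pos: [0.6703, 0.0228, 0.2755]
tool_rot: [0.922, -0.0, -0.387, -0.0]
force: [0.1, -0.6, 0.3]
finger_gap: 0.996
```

```bash
python3 - <<'E'
from h import *
from station import manip
a=load("w16")["frame"].astype(int);b=snap(manip,"wrist","w17")["frame"].astype(int)
print("tube region diff",np.abs(a-b)[40:300,280:360].mean(), np.abs(a-b)[40:160,0:160].mean())
print(manip.sign_off())
E
```

```text
tube region diff 12.116602564102564 13.5153125
the job is handed in; nothing more can be done
None
```

The jar is standing upright in the tray and the measuring cylinder is standing on the balance pan. I handed the job in at about 25 s of robot time, and no verdict is reported.

**Jar:** I lifted it off the balance and set it down near the middle of the tray. The wrist picture after letting go shows it upright.

**Cylinder:** I gripped it near the lip with the tool tilted 45°, turned it upright, and lowered it until the pan took about 2 N. Then I let go and backed the gripper away.

**Last checks:**
- **Upright and position:** Two views put the lip centre at (0.607, 0.021, 0.240) and the foot centre at (0.606, 0.021). The tilt is well under 2°, and the axis is about 3 mm from the pan centre I measured at (0.604, 0.022).
- **Height:** The lip height matches a cylinder standing on the pan, within about 1 mm.
- **Bystanders:** They look undisturbed in the pictures, though I did not measure their shift.

**What disagreed or did not work:**
- **Pan height:** My camera measurements gave 56–61 mm, against the stated 70 mm. I used the stated height and judged the touchdown from the force reading. Contact came about 2 mm higher than I had predicted.
- **Stillness check:** The last before-and-after picture comparison was inconclusive. The arm settled by about 5 mm between the two shots, so the whole image shifted, tray included.

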